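# Park the specimen carrier and build a turned tray stack on it

### The arm

A 6-joint arm with a two-finger parallel gripper is mounted at the origin on the work surface. World frame = base frame: x ahead of the robot, y to its left, z up, the work surface at z = 0. Lengths are in m, angles in rad, forces in N, time in s.
With the tool pointing down it reaches from about 0.35 to 0.975 m from the base axis. Payload 4.9 kg.
Tool frame: the origin (TCP) lies midway between the tips of the shut fingers; the grasp point (between the pads) lies 19 mm behind it; z points along the fingers, y is the direction in which the jaws open and shut (so a half turn about z gives the same grasp; the last joint's range is limited). The gripper opens to 85 mm and grips with 20 to 120 N. Pads are 22 mm wide; open, the fingers measure 114 mm over their backs; the gripper's body (76 mm by 85 mm) begins 54 mm behind the grasp point. The pads swing forward as they close: fully open they stand 13 mm farther back than shut.
Start: joints at [1.075, 0.053, 1.613, -0, 1.476, -0.119], TCP at [0.23, 0.581, 0.231] pointing down, gripper open.
Joint ranges: [-3.01, 3.01], [-1.01, 2.22], [0.06, 2.58], [-1.02, 4.17], [0.09, 2.62], [-3.14, 3.14]. Speed limits (rad/s): [2.57, 2.57, 3.14, 3.14, 3.14, 3.14].

### API

Orientations are given as a rotation vector (axis times angle).
In Python, from station import ctrl gives the robot as it stands.
- The arm moves only by the tool play_rows, never from a script. Its argument "motion" is a list that holds one entry, the list of rows, each a list of 7 numbers: the closure, from -1 (fully open) to 1 (shut), then the shift along the tool's x, y, z in cm, then the turn, a rotation vector about the tool's x, y, z in degrees. A call has 1 to 20 rows; each row is the pose to reach, as a shift and turn from the pose measured when the call began, along the tool's axes at that moment; what a row does not reach only later rows make up. A row lasts 1/8 s, in which the tool goes at most 62.5 mm and 10.7 degrees, less where a joint would pass 70% of its speed; a pose out of reach is approached as far as the arm can. A call with a gripper value outside its range is refused whole. The fingers move at their own pace and stop on an object; "newtons" is the grip in N (left out, the last holds). Time passes only in rows, so rows that repeat a pose let the fingers close. It gives the time, the measured TCP pose, the force and the opening at its end, in the units of the state.
- ctrl.get_obs(): the state, without advancing time (a new reading comes with each control period).
- ctrl.get_image(name): name is "scene" or "top"; returns a dict with "color" (400x640x3 uint8, red, green, blue), "mtx" (3x3 intrinsics, pixels), "D" ([k1, k2, p1, p2, k3] as OpenCV has them; the pictures are not rectified), "T" (4x4, takes a point from camera to world coordinates). Camera axes: x right, y up, looking along -z (the intrinsics and any distortion apply to the point x, -y, -z); pixel columns grow to the right and rows downward; lengths in m; the calibration is good to about 2 mm. A picture is of the moment at which its call begins. There is no depth.
- ctrl.finish_job(): hands the job in, once; it reports no verdict.
The state is a dict: "t": time; "q": joint angles; "dq": joint speeds; "effort": joint torques, N m; "tool_pos": TCP position; "tool_rot": TCP orientation; "contact_force": force on the tool from outside, world axes, zero at the start; "wrist_torque": the same for the moment, N m; "opening": finger opening in m.
Only numpy, scipy, OpenCV 4.12 (cv2) and the standard library are available. Lean on these libraries where they do the work, as an engineer would, in place of code of your own. Each camera call takes 0.05 s, during which the arm holds its last target.

### The job

First slide the empty carrier plate along the bench, round the objective holder and past the controller box without it touching either or being lifted, until it lies inside the red outline, squared up with it. Then build the tray stack in it from the nested pile: blue tray lowest in the carrier's recess, white tray on it, the green tray on top, each turned half a turn to the one below so that it stands on the ledges instead of nesting; stand every red-capped jar in the blue tray and every white-capped one in the white tray before covering it, and every green-capped one in the green tray. Leave the bottle, the cover-slip box and the screwdriver where they are.

Things in the scene. Friction and masses are not known exactly. Their poses are not given: they have to be found in the camera images.
- carrier: Aluminium carrier plate that slides on the bench, 180 (x) x 120 (y) x 20 mm, about 0.6 kg; origin at the centre of its underside. A recess 146 x 68 mm, its floor at z 8 mm, takes the lowest tray's lower half lengthwise (its feet are 58 mm over all). Too wide to grip; push it on its 20 mm high side faces.
- pad: Parking place: red outline painted on the bench (no height), inside 216 (x) x 156 (y) mm; origin at its centre on the bench. The carrier belongs inside it, long side along the pad's x.
- objblock: Fixed aluminium objective holder, 70 x 70 mm, 45 mm high with the objectives in it; origin at the centre of its underside. Lies on the straight way of the carrier to the pad. In the pad's frame it is always near x -160, y +150 mm. The free way round it: first along the pad's +x until level with the pad, then along the pad's -y.
- ctrlbox: Fixed white stage controller box, 60 (x) x 140 (y) x 45 mm (knob up to 57 mm); origin at the centre of its underside. Stands on the far side of the lane, in the pad's frame near x +157, y +150 mm; the lane between it and objblock is about 245 mm wide.
- tray_blue: Blue plastic stack-nest tray, 150 (x) x 68 (y) x 45 mm high, 130 g; origin at the centre of its underside. z 25-45 mm: outside 150x68, cavity 145x63. Below a step at z 25: outside 136x45, cavity 130x39, floor 3 thick. Grip from above across the 68 mm upper sides, even when nested. Starts on top of the nested pile; all three start the same way round.
- tray_white: White tray, same shape as the blue; starts in the middle of the pile, 25 mm above the green. All trays: four feet (12 mm wide, from the underside up to the step) stand out from the lower long sides to y +29 mm at x +-45 and to y -29 mm at x +-18. Same way round as the tray below, the feet pass its ledges and it nests 25 mm above it.
- tray_green: Green tray, same shape; starts lowest in the pile, on the bench. All trays: black ledges (14 mm wide, top at z 41 mm) inside the upper long walls, y +24..31.5 at x +-18 and y -24..-31.5 at x +-45. Turned half a turn on the tray below, the feet land on its ledges: 41 mm above it, play 2.5 mm in y, 4.5 in x.
- tray_blue_mark (a point): Middle of the yellow strip along the blue tray's +y long side (also seen on the rim from above): at (0, 34, 35) mm in the tray's frame.
- tray_white_mark (a point): Middle of the yellow strip along the white tray's +y long side (also seen on the rim from above): at (0, 34, 35) mm in the tray's frame.
- tray_green_mark (a point): Middle of the yellow strip along the green tray's +y long side (also seen on the rim from above): at (0, 34, 35) mm in the tray's frame.
- red1: Round amber specimen jar with a red cap, 26 mm diameter, 32 mm tall, 30 g, standing; origin at the centre of its underside. Belongs in the blue tray. May be absent (None from the start).
- red2: Round amber specimen jar with a red cap, 26 mm diameter, 32 mm tall, 30 g, standing; origin at the centre of its underside. Belongs in the blue tray. May be absent (None from the start).
- white1: Round amber specimen jar with a white cap, 26 mm diameter, 32 mm tall, 30 g, standing; origin at the centre of its underside. Belongs in the white tray. May be absent (None from the start).
- white2: Round amber specimen jar with a white cap, 26 mm diameter, 32 mm tall, 30 g, standing; origin at the centre of its underside. Belongs in the white tray. May be absent (None from the start).
- green1: Round amber specimen jar with a green cap, 26 mm diameter, 32 mm tall, 30 g, standing; origin at the centre of its underside. Belongs in the green tray. May be absent (None from the start).
- green2: Round amber specimen jar with a green cap, 26 mm diameter, 32 mm tall, 30 g, standing; origin at the centre of its underside. Belongs in the green tray. May be absent (None from the start).
- reagent: Bystander: amber bottle, 36 mm diameter, 60 mm tall; origin under its centre.
- coverslips: Bystander: small box of cover slips, 60 x 40 x 25 mm; origin under its centre.
- driver: Bystander: small screwdriver lying on the bench, 110 mm long, black handle.

How it is judged:
On the way, in this order (a step that is already met when the one before it is completed fails the run):
1. the empty carrier lies inside the red outline, squared up (x of carrier in the frame of pad between -0.024 and 0.024 m and y of carrier in the frame of pad between -0.024 and 0.024 m and angle between the x axis of carrier and the x axis of pad, either way round below 0.2 rad and height (world z) of carrier below 0.005 m), for 0.2 s.
2. the blue tray sits flat in the carrier's recess (all of step 1 and z of tray_blue in the frame of carrier between 0.005 and 0.012 m and x of tray_blue in the frame of carrier between -0.012 and 0.012 m and y of tray_blue in the frame of carrier between -0.012 and 0.012 m and angle between tray_blue's own z axis and vertical below 0.06 rad), for 0.2 s.
3. the white tray stands turned on the blue tray's ledges, the red-capped jars in the blue tray (z of tray_blue in the frame of carrier between 0.005 and 0.012 m and x of tray_blue in the frame of carrier between -0.012 and 0.012 m and y of tray_blue in the frame of carrier between -0.012 and 0.012 m and angle between each of tray_blue, tray_white's own z axis and vertical below 0.06 rad and z of tray_white in the frame of tray_blue between 0.0385 and 0.044 m and horizontal distance between tray_white and tray_blue below 0.009 m and y of tray_white_mark in the frame of tray_blue below -0.02 m and x of red1 in the frame of tray_blue between -0.056 and 0.056 m and y of red1 in the frame of tray_blue between -0.012 and 0.012 m and z of red1 in the frame of tray_blue between -0.001 and 0.009 m and angle between each of red1, red2's own z axis and vertical below 0.2 rad and x of red2 in the frame of tray_blue between -0.056 and 0.056 m and y of red2 in the frame of tray_blue between -0.012 and 0.012 m and z of red2 in the frame of tray_blue between -0.001 and 0.009 m), for 0.2 s.
At the end, for the whole second after the job is handed in: Carrier flat inside the outline (24 mm, 0.2 rad); blue tray flat in its recess (12 mm); white on blue, green on white, each half a turn round, level, 38.5-44 mm above and within 9 mm sideways of the one below; red-, white-, green-capped jars stand in blue, white, green; all at rest (all of step 1 and all of step 3 and z of tray_green in the frame of tray_white between 0.0385 and 0.044 m and horizontal distance between tray_green and tray_white below 0.009 m and y of tray_green_mark in the frame of tray_white below -0.02 m and angle between tray_green's own z axis and vertical below 0.06 rad and x of white1 in the frame of tray_white between -0.056 and 0.056 m and y of white1 in the frame of tray_white between -0.012 and 0.012 m and z of white1 in the frame of tray_white between -0.001 and 0.009 m and angle between each of white1, white2, green1, green2's own z axis and vertical below 0.2 rad and x of white2 in the frame of tray_white between -0.056 and 0.056 m and y of white2 in the frame of tray_white between -0.012 and 0.012 m and z of white2 in the frame of tray_white between -0.001 and 0.009 m and x of green1 in the frame of tray_green between -0.056 and 0.056 m and y of green1 in the frame of tray_green between -0.012 and 0.012 m and z of green1 in the frame of tray_green between -0.001 and 0.009 m and x of green2 in the frame of tray_green between -0.056 and 0.056 m and y of green2 in the frame of tray_green between -0.012 and 0.012 m and z of green2 in the frame of tray_green between -0.001 and 0.009 m and linear speed of each of tray_blue, tray_white, tray_green, carrier, red1, red2, white1, white2, green1, green2 below 0.02 m/s); the robot touches nothing.
It fails at once if the carrier touches the objective holder or the controller box (contact force between carrier and objblock above 0.3 N or contact force between carrier and ctrlbox above 0.3 N).
It fails at once if the carrier is lifted off the bench or tipped (height (world z) of carrier above 0.012 m or angle between carrier's own z axis and vertical above 0.1 rad).
It fails at once if a bystander is shifted more than 25 mm or knocked over (distance of any of reagent, coverslips, driver from where it was at the start of the episode above 0.025 m or angle between reagent's own z axis and vertical above 0.5 rad).
Of red1, red2, white1, white2, green1, green2 only 3 to 5 are there at a start; the rules pass over those that are not, and their reading is None.
At some moment in a run one of red1, red2, white1, white2, green1, green2 may be knocked a few centimetres aside while the robot is not near it.
It also fails if it takes over 210 s, if anything falls off the work surface, if the arm or the gripper's body presses on something with over 40 N, if the wrist force passes 120 N, or if a joint passes its speed limit or range.

## Working session

There is one attempt and no reset: what is moved stays moved. The work goes in short steps, Python scripts to look and compute and a tool call to move; the robot and the scene stay as the last step left them, time stands still between calls to the robot, and variables do not carry over. Pictures are saved under pics/ and viewed, and the job is handed in when it is done.

Besides the shell and the picture viewer there is one more tool, called as name([rows], argument=value, ...), one row to a line, values as JSON. play_rows: Moves the arm, as the interface text tells. Its arguments: {"type":"object","properties":{"motion":{"type":"array"},"newtons":{"type":"number"}},"required":["motion"]}

```bash
ls; mkdir -p pics
cat > h.py <<'E'
import numpy as np, cv2
from station import ctrl
def save(name,fn):
    im=ctrl.get_image(name); cv2.imwrite('pics/'+fn+'.png',cv2.cvtColor(im['color'],cv2.COLOR_RGB2BGR)); np.savez('pics/'+fn+'.npz',**{k:np.array(v) for k,v in im.items()}); return im
def load(fn): return dict(np.load('pics/'+fn+'.npz'))
def ray(im,uv):
    p=cv2.undistortPoints(np.array(uv,float).reshape(-1,1,2),im['mtx'],np.array(im['D'],float)).reshape(-1,2)
    d=np.c_[p[:,0],-p[:,1],-np.ones(len(p))]@im['T'][:3,:3].T
    return im['T'][:3,3],d
def plane(im,uv,z):
    o,d=ray(im,uv); s=(z-o[2])/d[:,2]; return o+d*s[:,None]
def proj(im,P):
    P=np.atleast_2d(np.array(P,float)); T=np.linalg.inv(im['T']); c=P@T[:3,:3].T+T[:3,3]
    q=np.c_[c[:,0],-c[:,1],-c[:,2]]
    return cv2.projectPoints(q,np.zeros(3),np.zeros(3),im['mtx'],np.array(im['D'],float))[0].reshape(-1,2)
def tri(im1,uv1,im2,uv2):
    o1,d1=ray(im1,[uv1]);o2,d2=ray(im2,[uv2]);d1=d1[0];d2=d2[0]
    A=np.c_[d1,-d2]; s=np.linalg.lstsq(A,o2-o1,rcond=None)[0]
    a=o1+d1*s[0];b=o2+d2*s[1]; return (a+b)/2,np.linalg.norm(a-b)
E
python3 - <<'E'
from h import *
for n in ['scene','top']:
    im=save(n,n+'0'); print(n,im['mtx'],im['D'],im['T'])
print(ctrl.get_obs())
E
```

```text
pics
scene [[374.93953516   0.         317.60381943]
 [  0.         374.93953516 204.19617297]
 [  0.           0.           1.        ]] [-0.05609615  0.          0.          0.          0.        ] [[ 0.59214803 -0.47406118  0.65163387  1.07168886]
 [ 0.80580256  0.35491895 -0.47404089 -0.42543315]
 [-0.00655282  0.80579063  0.59216427  0.55729836]
 [ 0.          0.          0.          1.        ]]
top [[431.70994623   0.         323.91119008]
 [  0.         431.70994623 195.3054983 ]
 [  0.           0.           1.        ]] [-0.09504034  0.          0.          0.          0.        ] [[-0.00737778  0.99861529 -0.05208714  0.51014354]
 [-0.99996891 -0.00722279  0.00316326 -0.04750895]
 [ 0.00278267  0.05210886  0.99863753  0.99888468]
 [ 0.          0.          0.          1.        ]]
{'t': 0.1, 'q': array([ 1.07501992e+00,  5.33280211e-02,  1.61413985e+00,  2.51052021e-06,
        1.47601182e+00, -1.19022238e-01]), 'dq': array([-0.00049923, -0.00251488, -0.00056318, -0.00109307, -0.00077134,
        0.00029964]), 'effort': array([-3.68760766e-04, -3.94899166e+01, -3.71365678e+01, -1.69870127e-04,
        3.99703276e-03, -2.28409658e-05]), 'tool_pos': array([0.2296839 , 0.58066433, 0.23017297]), 'tool_rot': array([-5.88202915e-01, -3.08545159e+00,  2.82351343e-03]), 'contact_force': array([ 0.22739584,  0.11132601, -0.28025959]), 'wrist_torque': array([-0.03523257, -0.03465998,  0.00206471]), 'opening': 0.08527850203267777}
```

View pics/scene0.png

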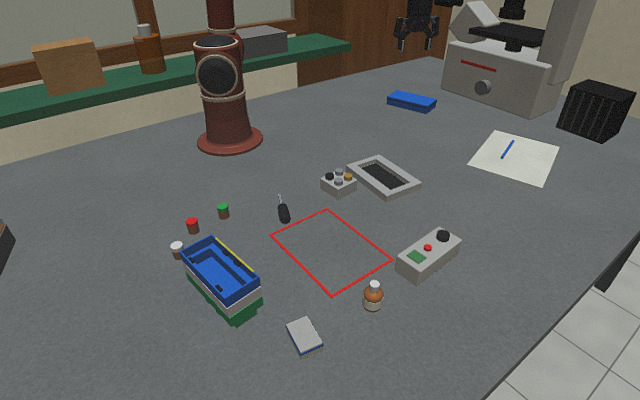

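View pics/top0.png

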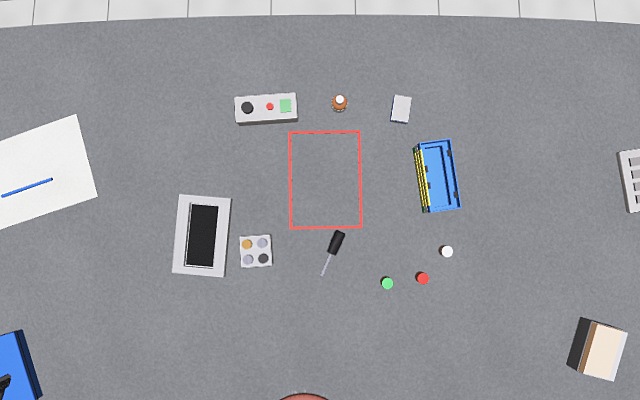

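The top view shows the carrier at about (202,236), the objective holder at (255,250), the controller box at (266,108) and the pad at (325,180). The tray pile is at (437,176). Three jars are visible: red (423,278), white (447,251) and green (387,283). The pad's x axis is close to world x. Next I'll zoom in for corner measurements.

Run:
```python
from h import *
a=cv2.imread('pics/top0.png'); s=cv2.imread('pics/scene0.png')
cv2.imwrite('pics/c1.png',cv2.resize(a[80:300,160:300],None,fx=2.7,fy=2.7,interpolation=cv2.INTER_CUBIC))
cv2.imwrite('pics/c2.png',cv2.resize(a[125:295,370:475],None,fx=3.5,fy=3.5,interpolation=cv2.INTER_CUBIC))
cv2.imwrite('pics/c3.png',cv2.resize(s[140:335,160:440],None,fx=2.8,fy=2.8,interpolation=cv2.INTER_CUBIC))
```

```text
(no output)
```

View pics/c1.png

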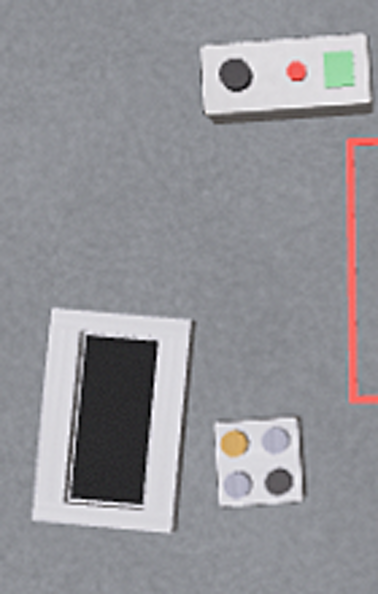

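View pics/c2.png

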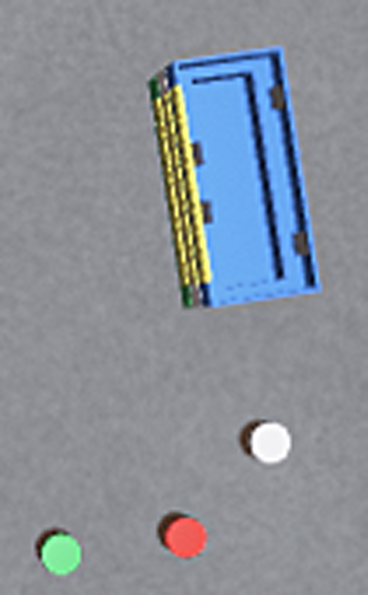

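View pics/c3.png

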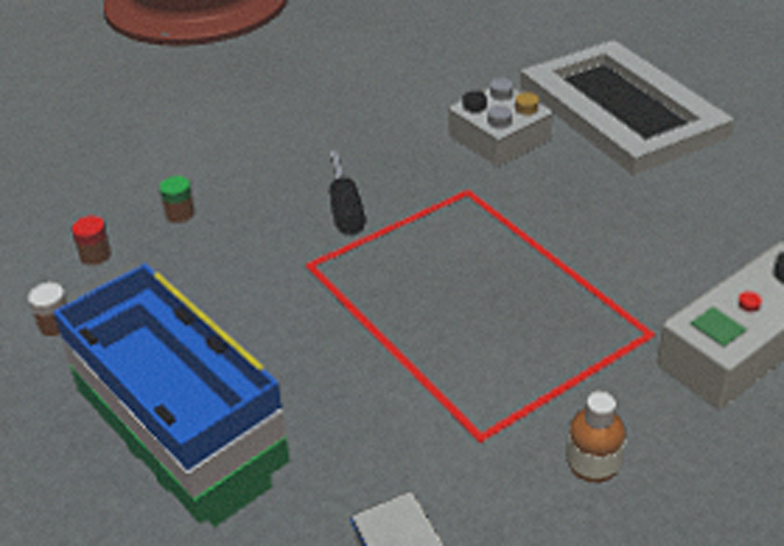

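Carrier, trays and jars are all clear in both views, and the yellow strips face world +y. Next I compute positions by triangulation.

```bash
cat >> h.py <<'E'
def quad(mask,box):
    m=np.zeros_like(mask); x0,y0,x1,y1=box; m[y0:y1,x0:x1]=mask[y0:y1,x0:x1]
    m=cv2.morphologyEx(m.astype(np.uint8),cv2.MORPH_CLOSE,np.ones((3,3)))
    cs,_=cv2.findContours(m,cv2.RETR_EXTERNAL,cv2.CHAIN_APPROX_NONE); c=max(cs,key=cv2.contourArea)
    h=cv2.convexHull(c); 
    for e in np.linspace(1,15,60):
        p=cv2.approxPolyDP(h,e,True)
        if len(p)<=4: break
    p=p.reshape(-1,2).astype(float)
    # refine by line fits per side
    c=c.reshape(-1,2).astype(float); n=len(p); L=[]
    for i in range(n):
        a,b=p[i],p[(i+1)%n]; d=(b-a)/np.linalg.norm(b-a); nn=np.array([-d[1],d[0]])
        t=(c-a)@d; s=np.abs((c-a)@nn); k=(s<2)&(t>.12*np.linalg.norm(b-a))&(t<.88*np.linalg.norm(b-a))
        v=cv2.fitLine(c[k].astype(np.float32),cv2.DIST_HUBER,0,.01,.01).ravel(); L.append(np.cross([v[2],v[3],1],[v[2]+v[0],v[3]+v[1],1]))
    q=[]
    for i in range(n):
        x=np.cross(L[i-1],L[i]); q.append(x[:2]/x[2])
    return np.array(q)
def summ(P):
    c=P.mean(0); e=[np.linalg.norm(P[i]-P[(i+1)%4])*1000 for i in range(4)]
    i=int(np.argmax(e)); d=P[(i+1)%4]-P[i]; d2=P[(i+2)%4]-P[(i+3)%4]; d=d-d2
    y=np.degrees(np.arctan2(d[1],d[0])); y=(y+90)%180-90
    return np.round(c,4),np.round(e,1),round(y,2)
def hsv(im): return cv2.cvtColor(im['color'],cv2.COLOR_RGB2HSV).astype(int)
def cap(im,col,box=None):
    h=hsv(im); H,S,V=h[...,0],h[...,1],h[...,2]
    m={'red':((H<8)|(H>172))&(S>130)&(V>90),'green':(H>50)&(H<75)&(S>110)&(V>60),'white':(S<25)&(V>190)}[col].astype(np.uint8)
    if box:
        z=np.zeros_like(m);x0,y0,x1,y1=box;z[y0:y1,x0:x1]=1;m=m*z
    n,l,st,ct=cv2.connectedComponentsWithStats(m)
    return [(st[i,4],np.round(ct[i],1),st[i,:4]) for i in range(1,n) if st[i,4]>25]
E
python3 - <<'E'
from h import *
t=load('top0');s=load('scene0')
V=hsv(t)[...,2];S=hsv(t)[...,1]
print('V carrier',V[236,180],V[236,228],'side',V[236,231:236], 'bench',V[236,160])
q=quad((V>185),(160,180,236,290)); print('carrier px',q.round(1)); print(summ(plane(t,q,.02)))
q2=quad((V>185),(236,228,275,272)); print('objblock',q2.round(1),summ(plane(t,q2,.045)))
q3=quad((V>185),(228,88,302,130)); print('ctrl',q3.round(1),summ(plane(t,q3,.045)))
H=hsv(t)[...,0]
r=((H<8)|(H>172))&(S>100)
q4=quad(r,(280,122,370,236)); print('pad outer',q4.round(1),summ(plane(t,q4,0)))
b=(H>95)&(H<125)&(S>110)
q5=quad(b,(400,130,475,220)); print('blue',q5.round(1),summ(plane(t,q5,.095)))
for c in ['red','green','white']: print(c,cap(t,c,(370,230,480,320)),cap(s,c,(160,190,240,270)))
E
```

```text
V carrier 218 74 side [151 148 144 143 154] bench 150
carrier px [[178.9 194. ]
 [229.7 198.6]
 [222.2 276.3]
 [171.7 272. ]]
(array([0.4723, 0.2313, 0.02  ]), array([118.4, 177. , 117.2, 178.9]), np.float64(26.79))
objblock [[269.2 234.6]
 [271.3 264.5]
 [241.4 267. ]
 [239.5 237.4]] (array([0.4383, 0.1016, 0.045 ]), array([66. , 66.5, 65.4, 66.1]), np.float64(38.49))
ctrl [[294.6  92. ]
 [296.5 117.2]
 [235.  121. ]
 [235.   97. ]] (array([0.7603, 0.0801, 0.045 ]), array([ 58.2, 138.5,  55.3, 135.1]), np.float64(52.97))
pad outer [[359.5 129.8]
 [361.4 228. ]
 [289.  228. ]
 [289.  131.5]] (array([ 0.6003, -0.0529,  0.    ]), array([229.4, 167.3, 225.3, 165.3]), np.float64(26.73))
blue [[449.8 138.3]
 [460.8 207.3]
 [431.7 211.5]
 [420.3 142.5]] (array([ 0.5992, -0.2982,  0.095 ]), array([148.8,  63.1, 148.1,  64.7]), np.float64(-56.9))
red [(np.int32(106), array([422.4, 278. ]), array([417, 273,  12,  11], dtype=int32))] [(np.int32(90), array([191. , 221.8]), array([186, 217,  11,  11], dtype=int32))]
green [(np.int32(87), array([387.3, 283. ]), array([382, 277,  11,  12], dtype=int32))] [(np.int32(76), array([222.1, 206.8]), array([217, 203,  11,   9], dtype=int32))]
white [(np.int32(103), array([446.9, 251.1]), array([442, 246,  11,  11], dtype=int32))] [(np.int32(61), array([176.1, 244.7]), array([171, 241,  11,   8], dtype=int32))]
```

```bash
sed -i 's/d=d-d2/d=d+d2/' h.py
python3 - <<'E'
from h import *
t=load('top0');s=load('scene0')
Vs=hsv(s)[...,2]; Ss=hsv(s)[...,1]; V=hsv(t)[...,2]
q=quad((V>185),(160,180,236,290)); P=plane(t,q,.02); print('carrier',summ(P)); print(P.round(4))
# scene: predicted px of these, and of blue tray top corners
print('pred scene',proj(s,P).round(1))
H=hsv(t)[...,0];S=hsv(t)[...,1]
q4=quad(((H<8)|(H>172))&(S>100),(280,122,370,236)); Pp=plane(t,q4,0); print('pad',summ(Pp),proj(s,Pp).round(1))
y=(H>22)&(H<35)&(S>120)
b=((H>95)&(H<125)&(S>110))
q5=quad(b,(400,130,475,220)); Pb=plane(t,q5,.095); print('blue',summ(Pb)); print(Pb.round(4),proj(s,Pb).round(1))
q3=quad((V>185),(228,88,302,130));print('ctrl',summ(plane(t,q3,.045)))
q2=quad((V>185),(236,228,275,272));P2=plane(t,q2,.045);print('obj',summ(P2))
for c,bx in [('red',0),('green',0),('white',0)]:
    a=cap(t,c,(370,230,480,320))[0][1]; d=cap(s,c,(160,190,240,270))[0][1]
    print(c,plane(t,[a],.032).round(4),tri(t,a,s,d))
img=s['color'].copy()
hs=hsv(s); 
print('scene carrier rim V', Vs[160:200:4,385], hs[170:200:5,400])
E
```

```text
carrier (array([0.4723, 0.2313, 0.02  ]), array([118.4, 177. , 117.2, 178.9]), np.float64(-5.39))
[[0.5666 0.2819 0.02  ]
 [0.5552 0.164  0.02  ]
 [0.379  0.1813 0.02  ]
 [0.3884 0.2981 0.02  ]]
pred scene [[421.8 182.3]
 [386.8 195.7]
 [346.7 164.9]
 [379.1 154.2]]
pad (array([ 0.6003, -0.0529,  0.    ]), array([229.4, 167.3, 225.3, 165.3]), np.float64(0.11)) [[331.7 298.8]
 [268.8 234.6]
 [327.7 208.3]
 [393.2 260.3]]
blue (array([ 0.5992, -0.2982,  0.095 ]), array([148.8,  63.1, 148.1,  64.7]), np.float64(8.0))
[[ 0.6772 -0.3199  0.095 ]
 [ 0.5297 -0.3399  0.095 ]
 [ 0.5216 -0.2773  0.095 ]
 [ 0.6681 -0.2559  0.095 ]] [[224.3 299.1]
 [179.  251.7]
 [209.6 235.6]
 [257.5 277.5]]
ctrl (array([0.7603, 0.0801, 0.045 ]), array([ 58.2, 138.5,  55.3, 135.1]), np.float64(-86.48))
obj (array([0.4383, 0.1016, 0.045 ]), array([66. , 66.5, 65.4, 66.1]), np.float64(-85.17))
red [[ 0.3734 -0.2699  0.032 ]] (array([ 0.37284377, -0.27089848,  0.02870157]), np.float64(0.0004908836309681274))
green [[ 0.3634 -0.1907  0.032 ]] (array([ 0.36325885, -0.19065597,  0.02947639]), np.float64(0.0009165017526231766))
white [[ 0.4328 -0.3264  0.032 ]] (array([ 0.43295248, -0.32604375,  0.03309376]), np.float64(0.0001756621337965136))
scene carrier rim V [157 161  88  45  50  45  47 162 161  80] [[ 90  11 161]
 [130   6 135]
 [103  25  72]
 [ 90   4  61]
 [ 98   6 157]
 [  4  18 100]]
```

Run:
```python
from h import *
s=cv2.imread('pics/scene0.png')
cv2.imwrite('pics/c4.png',cv2.resize(s[145:210,335:435],None,fx=7,fy=7,interpolation=cv2.INTER_CUBIC))
cv2.imwrite('pics/c5.png',cv2.resize(s[225:325,170:275],None,fx=6,fy=6,interpolation=cv2.INTER_CUBIC))
```

```text
(no output)
```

View pics/c4.png

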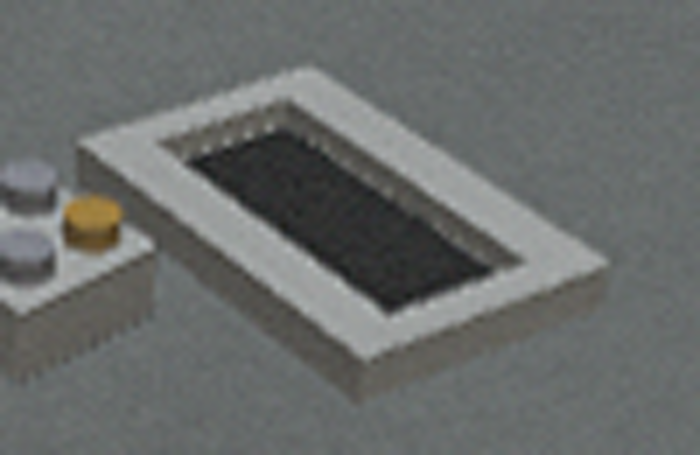

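View pics/c5.png

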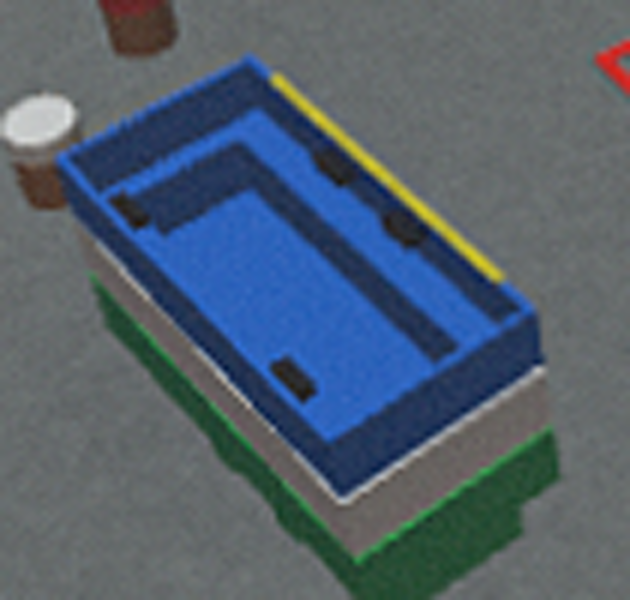

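Carrier corners agree in the two views to within 1 px, with top at z≈20 mm. The jar caps triangulate to 29–33 mm, as expected. I'll move the carrier by gripping its +y rim wall (26 mm thick) and sliding it at constant height.

```bash
cat >> h.py <<'E'
from scipy.spatial.transform import Rotation as Ro
def Rt(phi):
    p=np.radians(phi); return np.array([[-np.sin(p),np.cos(p),0],[np.cos(p),np.sin(p),0],[0,0,-1]])
def rel(*targets):
    o=ctrl.get_obs(); R0=Ro.from_rotvec(o['tool_rot']).as_matrix(); p0=o['tool_pos']
    print('t',round(o['t'],2),'tcp',p0.round(4),'phi',round(np.degrees(np.arctan2(R0[1,1],R0[0,1])),2),'tilt',np.degrees(np.arccos(-R0[2,2])).round(2),'open',round(o['opening'],4),'q6',o['q'].round(2),'F',o['contact_force'].round(1))
    for (x,y,z,phi) in targets:
        s=R0.T@(np.array([x,y,z])-p0)*100; r=np.degrees(Ro.from_matrix(R0.T@Rt(phi)).as_rotvec())
        print((x,y,z,phi),'->',s.round(2).tolist(),r.round(1).tolist())
E
python3 - <<'E'
from h import *
rel((.477,.278,.12,84.6),(.477,.278,.04,84.6),(.477,.278,.012,84.6))
E
```

```text
t 0.1 tcp [0.2297 0.5807 0.2302] phi 68.41 tilt 0.11 open 0.0853 q6 [ 1.08  0.05  1.61  0.    1.48 -0.12] F [ 0.2  0.1 -0.3]
(0.477, 0.278, 0.12, 84.6) -> [-34.13, -19.02, 11.05] [-0.1, -0.0, -16.2]
(0.477, 0.278, 0.04, 84.6) -> [-34.14, -19.01, 19.05] [-0.1, -0.0, -16.2]
(0.477, 0.278, 0.012, 84.6) -> [-34.14, -19.0, 21.85] [-0.1, -0.0, -16.2]
```

play_rows([
  [[-1, -34.1, -19.0, 8, 0, 0, -16.2], [-1, -34.1, -19.0, 8, 0, 0, -16.2], [-1, -34.1, -19.0, 10, 0, 0, -16.2], [-1, -34.1, -19.0, 10, 0, 0, -16.2], [-1, -34.1, -19.0, 10, 0, 0, -16.2], [-1, -34.1, -19.0, 11, 0, 0, -16.2], [-1, -34.1, -19.0, 11, 0, 0, -16.2], [-1, -34.1, -19.0, 11, 0, 0, -16.2], [-1, -34.1, -19.0, 15, 0, 0, -16.2], [-1, -34.1, -19.0, 18, 0, 0, -16.2], [-1, -34.1, -19.0, 18.5, 0, 0, -16.2], [-1, -34.1, -19.0, 18.5, 0, 0, -16.2]],
], newtons=40)

```text
t: 1.6
tool_pos: [0.4767, 0.279, 0.0462]
tool_rot: [-0.146, -3.138, 0.002]
contact_force: [-0.7, -0.1, -0.3]
opening: 0.0855
```

Run:
```python
from h import *
rel((.477,.278,.0115,84.6))
a=save('top','top1');b=save('scene','scene1')
A=cv2.imread('pics/top1.png')[180:290,140:290];B=cv2.imread('pics/scene1.png')[100:220,310:450]
A=cv2.resize(A,None,fx=3.5,fy=3.5,interpolation=cv2.INTER_CUBIC)
cv2.imwrite('pics/d1.png',A);cv2.imwrite('pics/d2.png',cv2.resize(B,None,fx=4,fy=4,interpolation=cv2.INTER_CUBIC))
```

```text
t 1.6 tcp [0.4767 0.279  0.0462] phi 84.66 tilt 0.07 open 0.0855 q6 [ 0.4   0.07  1.92 -0.    1.15 -1.08] F [-0.7 -0.1 -0.3]
(0.477, 0.278, 0.0115, 84.6) -> [-0.04, -0.09, 3.47] [-0.1, -0.0, 0.1]
```

View pics/d1.png

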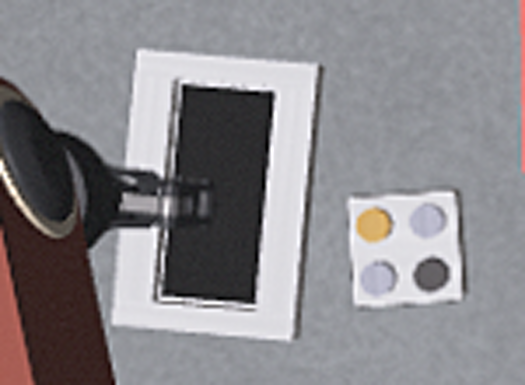

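View pics/d2.png

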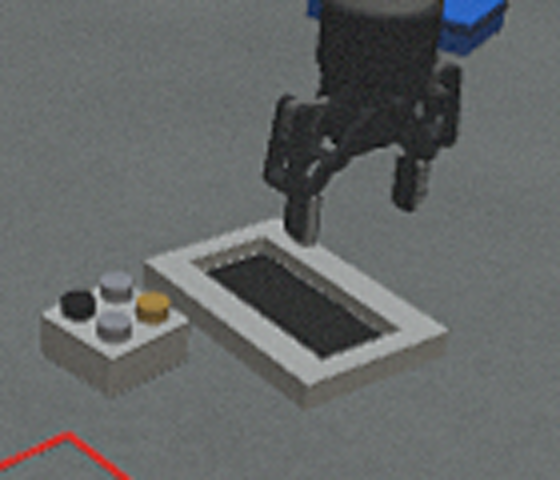

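play_rows([
  [[-1, 0, -0.1, 2, 0, 0, 0], [-1, 0, -0.1, 3.4, 0, 0, 0], [-1, 0, -0.1, 3.4, 0, 0, 0], [0, 0, -0.1, 3.4, 0, 0, 0], [0, 0, -0.1, 3.4, 0, 0, 0], [1, 0, -0.1, 3.4, 0, 0, 0], [1, 0, -0.1, 3.4, 0, 0, 0], [1, 0, -0.1, 3.4, 0, 0, 0], [1, 0, -0.1, 3.4, 0, 0, 0], [1, 0, -0.1, 3.4, 0, 0, 0], [1, 0, -0.1, 3.4, 0, 0, 0]],
], newtons=40)

```text
t: 3.08
tool_pos: [0.4781, 0.2779, 0.0141]
tool_rot: [0.146, 3.136, -0.001]
contact_force: [-1.3, -3.5, 5.9]
opening: 0.0244
```

Run:
```python
from h import *
rel((.6,.278,.012,90))
a=save('top','top2');b=save('scene','scene2')
A=cv2.imread('pics/top2.png')[180:290,140:290];B=cv2.imread('pics/scene2.png')[100:220,310:450]
cv2.imwrite('pics/d3.png',np.hstack([cv2.resize(A,(400,300)),cv2.resize(B,(380,300))]))
V=hsv(a)[...,2]
```

```text
t 3.08 tcp [0.4781 0.2779 0.0141] phi 84.66 tilt 0.16 open 0.0244 q6 [ 0.39  0.12  1.93 -0.    1.09 -1.08] F [-1.3 -3.5  5.9]
(0.6, 0.278, 0.012, 90) -> [-12.13, 1.14, 0.24] [-0.0, 0.2, -5.3]
```

View pics/d3.png

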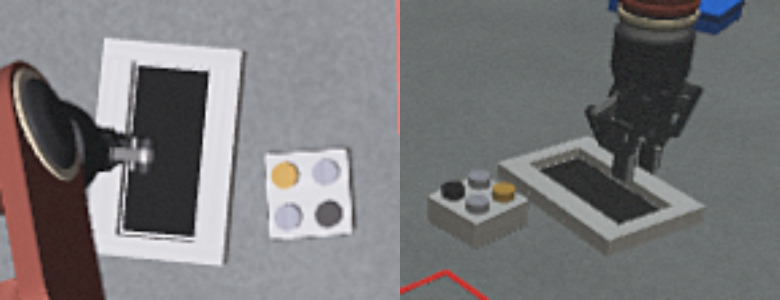

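Grip is good: opening 24.4 mm, light downward press, carrier flat. Now I drag it along +x and square it up.

play_rows([
  [[1, -0.8, 0.1, 0.1, 0, 0, -0.5], [1, -2.0, 0.2, 0.1, 0, 0, -1], [1, -3.2, 0.35, 0.1, 0, 0, -1.5], [1, -4.4, 0.5, 0.1, 0, 0, -2], [1, -5.6, 0.6, 0.1, 0, 0, -2.5], [1, -6.8, 0.75, 0.1, 0, 0, -3], [1, -8.0, 0.9, 0.1, 0, 0, -3.5], [1, -9.2, 1.0, 0.1, 0, 0, -4], [1, -10.4, 1.15, 0.1, 0, 0, -4.6], [1, -11.4, 1.25, 0.1, 0, 0, -5], [1, -12.1, 1.3, 0.1, 0, 0, -5.3], [1, -12.3, 1.35, 0.1, 0, 0, -5.4], [1, -12.3, 1.35, 0.1, 0, 0, -5.4]],
])

```text
t: 4.8
tool_pos: [0.5992, 0.2805, 0.0141]
tool_rot: [-0.001, -3.137, 0.001]
contact_force: [-11.5, -1.0, 12.4]
opening: 0.0247
```

Run:
```python
from h import *
a=save('top','top3');b=save('scene','scene3')
V=hsv(a)[...,2]
A=cv2.imread('pics/top3.png')[70:290,140:370];B=cv2.imread('pics/scene3.png')[100:320,260:480]
cv2.imwrite('pics/d4.png',np.hstack([cv2.resize(A,(400,382)),cv2.resize(B,(382,382))]))
rel((.602,.28,.0135,90),(.602,-.006,.0135,90))
```

```text
t 4.9 tcp [0.5992 0.2805 0.014 ] phi 89.97 tilt 0.25 open 0.0248 q6 [ 0.33  0.35  1.66  0.    1.14 -1.25] F [-10.8  -1.1  11.6]
(0.602, 0.28, 0.0135, 90) -> [-0.28, -0.05, 0.05] [-0.0, -0.3, -0.0]
(0.602, -0.006, 0.0135, 90) -> [-0.29, -28.65, 0.07] [-0.0, -0.3, -0.0]
```

View pics/d4.png

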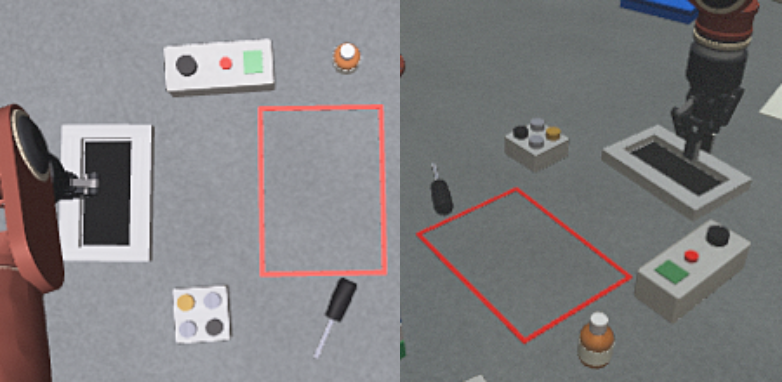

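Run:
```python
from h import *
a=load('top3');V=hsv(a)[...,2]; m=V>185
# right edge per row, bottom/top edge per col
rr=[];
for r in range(150,215,5):
    c=np.where(m[r,200:240])[0].max()+200; rr.append((c+.5,r))
P=plane(a,rr,.02);k=np.polyfit(P[:,0],P[:,1],1);print('right edge y',P[:,1].mean().round(4),'yaw',np.degrees(np.arctan(k[0])).round(2))
tb=[]
for c in range(190,224,4):
    rows=np.where(m[130:235,c])[0]+130; tb.append((plane(a,[(c,rows.min()-.5)],.02)[0,0],plane(a,[(c,rows.max()+.5)],.02)[0,0]))
tb=np.array(tb);print('x far/near',np.median(tb,0).round(4),np.median(tb,0).mean())
```

```text
right edge y 0.1733 yaw -0.79
x far/near [0.6874 0.5056] 0.5965338879785386
```

Carrier centre is at (0.5965, 0.233), yaw −0.8°, with about 30 mm of lane clearance on both sides. Now the −y slide.

play_rows([
  [[1, -0.1, -0.8, 0, 0, 0, -0.2], [1, -0.2, -2.0, 0, 0, 0, -0.4], [1, -0.3, -3.5, 0, 0, 0, -0.5], [1, -0.3, -5.0, 0, 0, 0, -0.5], [1, -0.3, -6.5, 0, 0, 0, -0.5], [1, -0.3, -8.0, 0, 0, 0, -0.5], [1, -0.3, -9.5, 0, 0, 0, -0.5], [1, -0.3, -11.0, 0, 0, 0, -0.5], [1, -0.3, -12.5, 0, 0, 0, -0.5], [1, -0.3, -14.0, 0, 0, 0, -0.5], [1, -0.3, -15.0, 0, 0, 0, -0.5], [1, -0.3, -15.0, 0, 0, 0, -0.5]],
])

```text
t: 6.4
tool_pos: [0.6021, 0.1285, 0.0141]
tool_rot: [0.012, -3.137, 0.005]
contact_force: [0.6, -3.3, 1.9]
opening: 0.0243
```

Run:
```python
from h import *
a=save('top','top4');b=save('scene','scene4')
A=cv2.imread('pics/top4.png')[70:290,140:370];B=cv2.imread('pics/scene4.png')[100:320,260:480]
cv2.imwrite('pics/d5.png',np.hstack([cv2.resize(A,(400,382)),cv2.resize(B,(382,382))]))
rel((.6025,-.0055,.0135,90.3))
```

```text
t 6.5 tcp [0.6021 0.1286 0.0141] phi 90.49 tilt 0.38 open 0.0246 q6 [ 0.09  0.26  1.77 -0.    1.12 -1.49] F [-1.3 -5.5  3.6]
(0.6025, -0.0055, 0.0135, 90.3) -> [0.08, -13.41, 0.12] [-0.2, -0.3, 0.2]
```

View pics/d5.png

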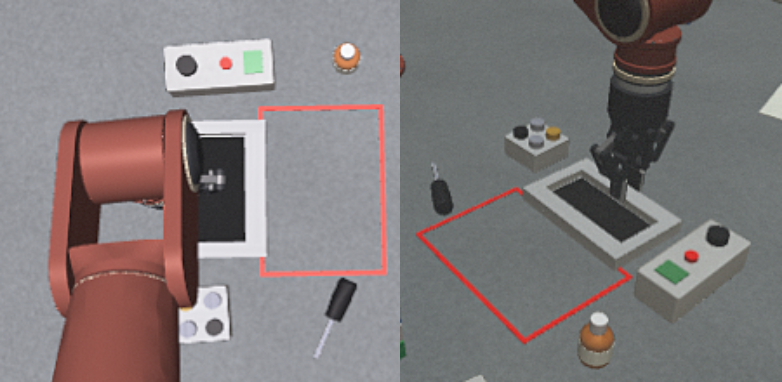

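play_rows([
  [[1, 0, -1.0, 0, 0, 0, 0], [1, 0, -2.3, 0, 0, 0, 0], [1, 0, -3.8, 0, 0, 0, 0], [1, 0, -5.3, 0, 0, 0, 0], [1, 0, -6.8, 0, 0, 0, 0], [1, 0, -8.3, 0, 0, 0, 0], [1, 0, -9.8, 0, 0, 0, 0], [1, 0, -11.3, 0, 0, 0, 0], [1, 0, -12.6, 0, 0, 0, 0], [1, 0, -13.2, 0, 0, 0, 0], [1, 0, -13.4, 0, 0, 0, 0], [1, 0, -13.4, 0, 0, 0, 0]],
])

```text
t: 8.0
tool_pos: [0.6028, -0.006, 0.0142]
tool_rot: [0.014, -3.135, 0.009]
contact_force: [-0.1, -1.4, -4.5]
opening: 0.0244
```

Run:
```python
from h import *
a=save('top','top5');b=save('scene','scene5')
A=cv2.imread('pics/top5.png')[70:290,200:430];B=cv2.imread('pics/scene5.png')[140:320,220:430]
cv2.imwrite('pics/d6.png',np.hstack([cv2.resize(A,(400,382)),cv2.resize(B,(400,382))]))
rel((.6025,-.0055,.0135,90.3))
```

```text
t 8.1 tcp [ 0.6029 -0.0057  0.0143] phi 90.51 tilt 0.45 open 0.0244 q6 [-0.13  0.23  1.8  -0.01  1.11 -1.71] F [-0.7 -1.  -4.9]
(0.6025, -0.0055, 0.0135, 90.3) -> [0.04, 0.02, 0.08] [-0.3, -0.3, 0.2]
```

View pics/d6.png

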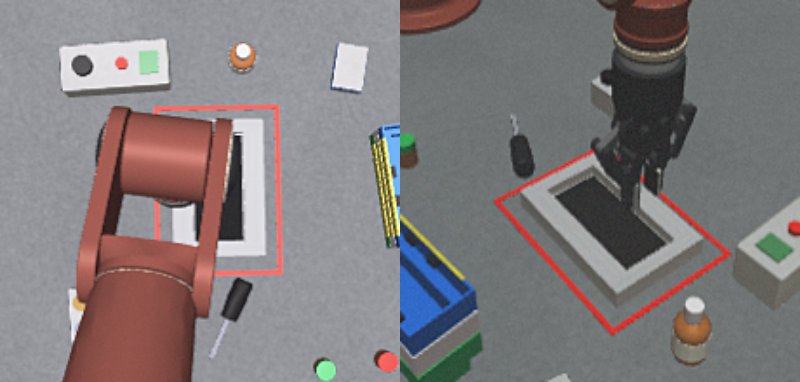

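play_rows([
  [[0.4, 0, 0, 0.1, 0, 0, 0], [0, 0, 0, 0.1, 0, 0, 0], [-1, 0, 0, 0, 0, 0, 0], [-1, 0, 0, 0, 0, 0, 0], [-1, 0, 0, 0, 0, 0, 0], [-1, 0, 0, -5, 0, 0, 0], [-1, 0, 0, -11, 0, 0, -2], [-1, 0, -3, -14, 0, 0, -4], [-1, 0, -9, -14, 0, 0, -7.5], [-1, 0, -15, -14, 0, 0, -7.5], [-1, 0, -21, -14, 0, 0, -7.5], [-1, 0, -27, -14, 0, 0, -7.5], [-1, 0.1, -29.1, -14, 0, 0, -7.5], [-1, 0.1, -29.1, -14, 0, 0, -7.5], [-1, 0.1, -29.1, -14, 0, 0, -7.5]],
])

```text
t: 9.98
tool_pos: [0.6054, -0.2943, 0.1556]
tool_rot: [0.221, -3.127, 0.006]
contact_force: [-0.5, -0.2, -0.4]
opening: 0.0856
```

Run:
```python
from h import *
a=save('top','top6');b=save('scene','scene6')
A=cv2.imread('pics/top6.png')[90:290,270:480];B=cv2.imread('pics/scene6.png')[140:340,160:430]
cv2.imwrite('pics/d7.png',np.hstack([cv2.resize(A,(400,381)),cv2.resize(B,(400,300))[:381] if 0 else cv2.copyMakeBorder(cv2.resize(B,(400,296)),0,85,0,0,cv2.BORDER_CONSTANT)]))
rel((.599,-.2975,.07,98))
```

```text
t 10.07 tcp [ 0.6056 -0.294   0.1557] phi 98.13 tilt 0.44 open 0.0853 q6 [-0.56  0.22  1.56 -0.01  1.37 -2.27] F [-0.3 -0.5  0.3]
(0.599, -0.2975, 0.07, 98) -> [0.64, -0.22, 8.58] [-0.2, -0.4, 0.1]
```

View pics/d7.png

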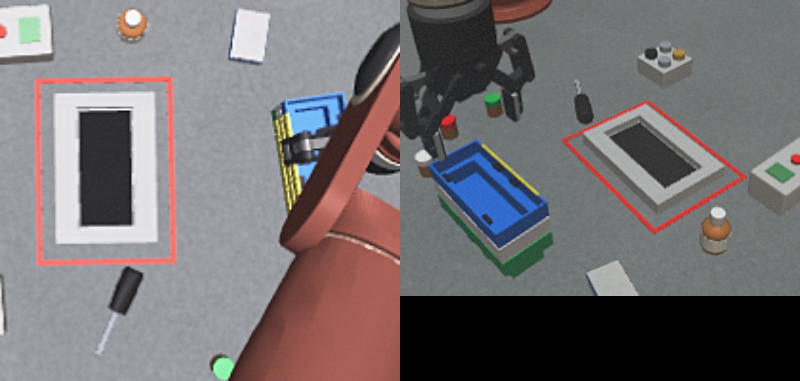

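Run:
```python
from h import *
a=load('top6');b=load('scene6');V=hsv(a)[...,2];H=hsv(a)[...,0];S=hsv(a)[...,1]
q=quad((V>185)&(S<40),(292,130,358,226));P=plane(a,q,.02);print('carrier',q.round(1),summ(P)); 
d=quad(V<80,(300,140,350,215));print('recess floor',d.round(1),summ(plane(a,d,.008)))
q4=quad(((H<8)|(H>172))&(S>100),(280,122,370,236));print('pad',summ(plane(a,q4,0)))
print('carrier pred scene',proj(b,P).round(1))
```

```text
carrier [[350.5 137.6]
 [352.2 217. ]
 [299.  217. ]
 [299.  139.2]] (array([ 0.6018, -0.0538,  0.02  ]), array([181.6, 120.6, 177.8, 118. ]), np.float64(0.2))
recess floor [[338.  147.7]
 [338.  207. ]
 [312.  207. ]
 [312.  149.3]] (array([ 0.6026, -0.0535,  0.008 ]), array([137.3,  59.7, 133.6,  60.3]), np.float64(-0.43))
pad (array([ 0.6003, -0.0529,  0.    ]), array([229.4, 167.3, 225.3, 165.3]), np.float64(0.11))
carrier pred scene [[334.1 278.9]
 [282.6 229.9]
 [326.1 210.4]
 [378.2 252.3]]
```

play_rows([
  [[-1, 0.6, -0.2, 2, -0.2, -0.4, 0], [-1, 0.6, -0.2, 5, -0.2, -0.4, 0], [-1, 0.6, -0.2, 7.5, -0.2, -0.4, 0], [-1, 0.6, -0.2, 8.6, -0.2, -0.4, 0], [-1, 0.6, -0.2, 8.6, -0.2, -0.4, 0], [-1, 0.6, -0.2, 8.6, -0.2, -0.4, 0], [1, 0.6, -0.2, 8.6, -0.2, -0.4, 0], [1, 0.6, -0.2, 8.6, -0.2, -0.4, 0], [1, 0.6, -0.2, 8.6, -0.2, -0.4, 0], [1, 0.6, -0.2, 8.6, -0.2, -0.4, 0]],
], newtons=35)

```text
t: 11.32
tool_pos: [0.6004, -0.2976, 0.0716]
tool_rot: [-0.223, 3.131, -0.002]
contact_force: [0.2, 1.7, 6.5]
opening: 0.067
```

Run:
```python
from h import *
b=save('scene','scene7')
B=cv2.imread('pics/scene7.png')[180:340,150:290]
cv2.imwrite('pics/d8.png',cv2.resize(B,(525,600),interpolation=cv2.INTER_CUBIC))
rel((.599,-.2975,.07,98))
```

```text
t 11.38 tcp [ 0.6004 -0.2976  0.0716] phi 98.14 tilt 0.17 open 0.0669 q6 [-0.57  0.29  1.62  0.    1.22 -2.28] F [-0.7  1.7  5.4]
(0.599, -0.2975, 0.07, 98) -> [0.13, 0.03, 0.16] [-0.1, 0.1, 0.1]
```

View pics/d8.png

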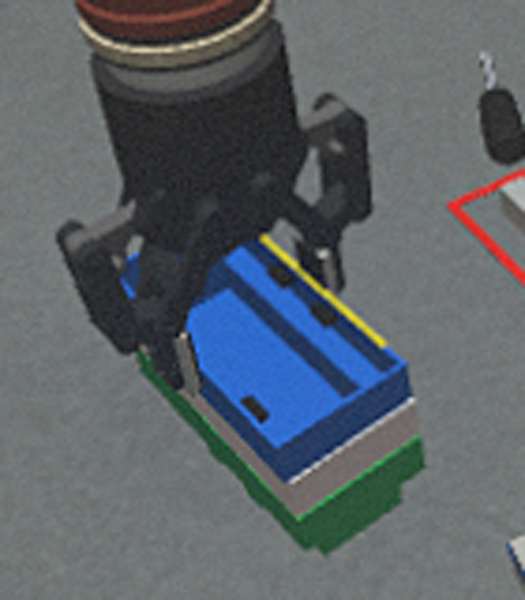

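play_rows([
  [[1, 0, 0, -0.5, 0, 0, 0], [1, 0, 0, -1.2, 0, 0, 0], [1, 0, 0, -2.2, 0, 0, 0], [1, 0, 0, -3.5, 0, 0, 0], [1, 0, 0, -3.5, 0, 0, 0]],
])

```text
t: 12.0
tool_pos: [0.6014, -0.2983, 0.1089]
tool_rot: [-0.222, 3.128, -0.006]
contact_force: [-0.1, -0.0, -1.4]
opening: 0.0672
```

Run:
```python
from h import *
b=save('scene','scene8');a=save('top','top8')
B=cv2.imread('pics/scene8.png')[180:340,150:290]
cv2.imwrite('pics/d9.png',cv2.resize(B,(525,600),interpolation=cv2.INTER_CUBIC))
rel((.6,-.2975,.2,98),(.602,-.0533,.20,90))
```

```text
t 12.1 tcp [ 0.6004 -0.2977  0.107 ] phi 98.14 tilt 0.21 open 0.0674 q6 [-0.57  0.25  1.6   0.    1.28 -2.28] F [-0.2  0.2 -0. ]
(0.6, -0.2975, 0.2, 98) -> [0.01, 0.0, -9.3] [-0.1, 0.2, 0.1]
(0.602, -0.0533, 0.2, 90) -> [-3.64, 24.15, -9.34] [-0.1, 0.2, 8.1]
```

View pics/d9.png

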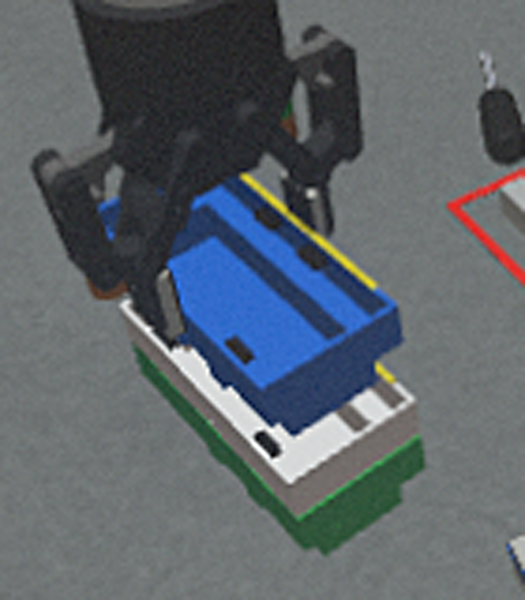

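Only the blue tray lifted, held level. Now it goes to the carrier.

play_rows([
  [[1, 0, 0, -2, 0, 0, 0], [1, -0.5, 3, -3, 0, 0, 1], [1, -1, 7, -3, 0, 0, 2], [1, -1.7, 11, -3, 0, 0, 4], [1, -2.4, 15, -3, 0, 0, 6], [1, -3, 19, -3, 0, 0, 8], [1, -3.5, 22.5, -3, 0, 0, 8], [1, -3.7, 24.1, -3, 0, 0, 8], [1, -3.7, 24.1, -2, 0, 0, 8], [1, -3.7, 24.1, 1, 0, 0, 8], [1, -3.7, 24.1, 3.5, 0, 0, 8], [1, -3.7, 24.1, 5, 0, 0, 8], [1, -3.7, 24.1, 5, 0, 0, 8], [1, -3.7, 24.1, 5, 0, 0, 8]],
])

```text
t: 13.85
tool_pos: [0.6039, -0.0545, 0.0576]
tool_rot: [-0.003, 3.137, -0.004]
contact_force: [0.2, -0.8, -0.8]
opening: 0.0673
```

Run:
```python
from h import *
b=save('scene','scene9');a=save('top','top9')
B=cv2.imread('pics/scene9.png')[160:320,240:420];A=cv2.imread('pics/top9.png')[110:250,270:400]
cv2.imwrite('pics/d10.png',np.hstack([cv2.resize(B,(450,400),interpolation=cv2.INTER_CUBIC),cv2.resize(A,(350,400))]))
rel((.603,-.0533,.0296,90))
```

```text
t 13.95 tcp [ 0.6042 -0.0543  0.0581] phi 90.13 tilt 0.35 open 0.0675 q6 [-0.21  0.17  1.79 -0.    1.17 -1.78] F [-0.4 -0.6 -1.5]
(0.603, -0.0533, 0.0296, 90) -> [0.13, 0.11, 2.85] [-0.1, 0.3, 0.1]
```

View pics/d10.png

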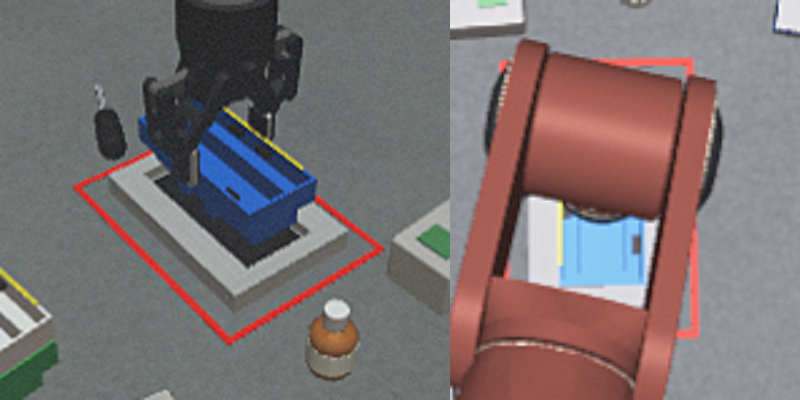

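Run:
```python
from h import *
b=load('scene9')
for cx in (.600,.603,.606):
    print(cx,proj(b,[[cx+.075,-.0203,.0815],[cx+.075,-.0883,.0815]]).round(1))
B=b['color'][190:270,290:390,::-1]
cv2.imwrite('pics/d11.png',cv2.resize(B,None,fx=7,fy=7,interpolation=cv2.INTER_CUBIC))
```

```text
0.6 [[366.  230.6]
 [338.9 244.7]]
0.603 [[367.1 231.4]
 [340.  245.6]]
0.606 [[368.1 232.2]
 [341.  246.5]]
```

View pics/d11.png

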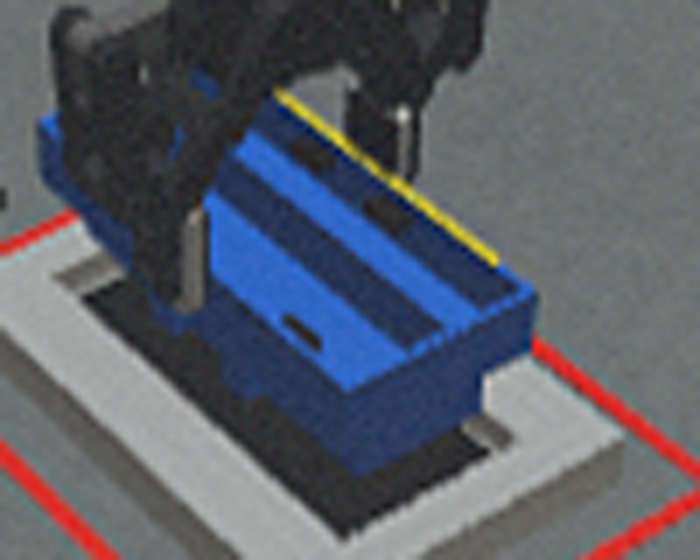

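play_rows([
  [[1, 0.1, 0.1, 1, -0.1, 0.3, 0], [1, 0.1, 0.1, 2, -0.1, 0.3, 0], [1, 0.1, 0.1, 2.6, -0.1, 0.3, 0], [1, 0.1, 0.1, 2.85, -0.1, 0.3, 0], [1, 0.1, 0.1, 2.9, -0.1, 0.3, 0], [1, 0.1, 0.1, 2.9, -0.1, 0.3, 0]],
])

```text
t: 14.7
tool_pos: [0.6033, -0.0534, 0.0297]
tool_rot: [-0.004, 3.142, -0.001]
contact_force: [-4.6, 1.6, 4.7]
opening: 0.0672
```

Run:
```python
from h import *
rel((.603,-.0533,.0296,90))
```

```text
t 14.7 tcp [ 0.6033 -0.0534  0.0297] phi 90.13 tilt 0.03 open 0.0672 q6 [-0.21  0.21  1.8  -0.    1.13 -1.78] F [-4.6  1.6  4.7]
(0.603, -0.0533, 0.0296, 90) -> [0.03, 0.01, 0.01] [-0.0, 0.0, 0.1]
```

Blue is seated (contact felt at the expected height). I release, lift and check the jars.

play_rows([
  [[-1, 0, 0, 0, 0, 0, 0], [-1, 0, 0, 0, 0, 0, 0], [-1, 0, 0, 0, 0, 0, 0], [-1, 0, 0, 0, 0, 0, 0], [-1, 0, 0, -3, 0, 0, 0], [-1, 0, 0, -8, 0, 0, 10], [-1, 0, 0, -12, 0, 0, 20], [-1, 0, -3, -12, 0, 0, 30], [-1, 0, -6, -12, 0, 0, 40], [-1, 0, -6, -12, 0, 0, 50], [-1, 0, -6, -12, 0, 0, 60], [-1, 0, -6, -12, 0, 0, 70], [-1, 0, -6, -12, 0, 0, 80], [-1, 0, -6, -12, 0, 0, 90], [-1, 0, -6, -12, 0, 0, 90]],
])

```text
t: 16.58
tool_pos: [0.6034, -0.1133, 0.1496]
tool_rot: [2.216, 2.226, -0.001]
contact_force: [-0.5, -0.3, 0.4]
opening: 0.0851
```

```bash
cat >> h.py <<'E'
def jars(a,b,boxt=(360,225,480,330),boxs=(150,185,250,275)):
    for c in ['red','green','white']:
        u=cap(a,c,boxt);v=cap(b,c,boxs)
        print(c,[(int(n),p.tolist(),plane(a,[p],.032)[0].round(4).tolist()) for n,p,_ in u],[(int(n),p.tolist(),plane(b,[p],.032)[0].round(4).tolist()) for n,p,_ in v])
def snap(k,bt=(90,270,290,490),bs=(160,140,340,430)):
    b=save('scene','scene%s'%k);a=save('top','top%s'%k)
    A=cv2.imread('pics/top%s.png'%k)[bt[0]:bt[2],bt[1]:bt[3]];B=cv2.imread('pics/scene%s.png'%k)[bs[0]:bs[2],bs[1]:bs[3]]
    f=lambda I:cv2.resize(I,(400,int(400*I.shape[0]/I.shape[1])),interpolation=cv2.INTER_CUBIC)
    A=f(A);B=f(B);h=max(len(A),len(B)); pad=lambda I:cv2.copyMakeBorder(I,0,h-len(I),0,0,cv2.BORDER_CONSTANT)
    cv2.imwrite('pics/v%s.png'%k,np.hstack([pad(A),pad(B)])); return a,b
E
python3 - <<'E'
from h import *
a,b=snap('10')
jars(a,b)
rel((.373,-.270,.12,0),(.373,-.270,.01,0))
E
```

```text
red [(107, [422.4, 278.0], [0.3734, -0.2699, 0.032])] [(95, [191.1, 221.9], [0.3775, -0.272, 0.032])]
green [(68, [387.6, 283.2], [0.363, -0.1914, 0.032])] [(69, [221.8, 206.7], [0.3662, -0.1918, 0.032])]
white [(108, [446.9, 251.2], [0.4326, -0.3264, 0.032])] [(67, [175.9, 244.6], [0.4311, -0.326, 0.032]), (321, [213.2, 266.6], [0.5371, -0.2886, 0.032])]
t 16.68 tcp [ 0.6034 -0.1133  0.1496] phi 0.28 tilt 0.03 open 0.0853 q6 [-0.31  0.09  1.71 -0.    1.34 -0.31] F [-0.4 -0.5 -0.3]
(0.373, -0.27, 0.12, 0) -> [-15.56, -23.12, 2.97] [-0.0, 0.0, 0.3]
(0.373, -0.27, 0.01, 0) -> [-15.55, -23.12, 13.97] [-0.0, 0.0, 0.3]
```

View pics/v10.png

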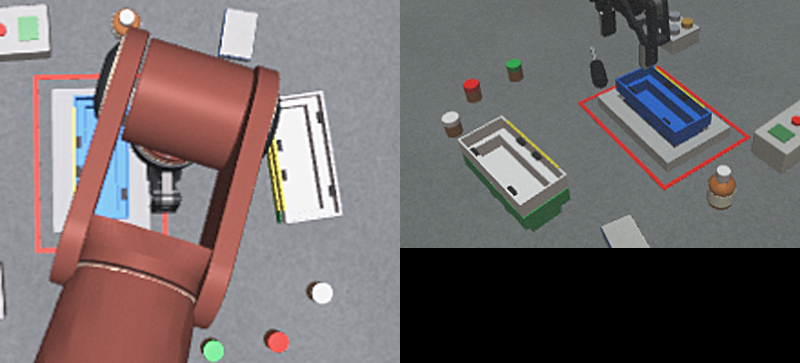

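play_rows([
  [[-1, -4, -6, 1, 0, 0, 0.3], [-1, -8, -12, 2, 0, 0, 0.3], [-1, -12, -18, 3, 0, 0, 0.3], [-1, -15.6, -23.1, 5, 0, 0, 0.3], [-1, -15.6, -23.1, 8, 0, 0, 0.3], [-1, -15.6, -23.1, 11, 0, 0, 0.3], [-1, -15.6, -23.1, 13, 0, 0, 0.3], [-1, -15.6, -23.1, 13.9, 0, 0, 0.3], [-1, -15.6, -23.1, 13.9, 0, 0, 0.3], [-1, -15.6, -23.1, 13.9, 0, 0, 0.3], [1, -15.6, -23.1, 13.9, 0, 0, 0.3], [1, -15.6, -23.1, 13.9, 0, 0, 0.3], [1, -15.6, -23.1, 13.9, 0, 0, 0.3], [1, -15.6, -23.1, 13.9, 0, 0, 0.3], [1, -15.6, -23.1, 13.9, 0, 0, 0.3], [1, -15.6, -23.1, 13.9, 0, 0, 0.3], [1, -15.6, -23.1, 12.5, 0, 0, 0.3], [1, -15.6, -23.1, 11, 0, 0, 0.3]],
], newtons=25)

```text
t: 18.92
tool_pos: [0.3731, -0.2703, 0.0404]
tool_rot: [-2.222, -2.221, 0.001]
contact_force: [-0.2, -0.2, -0.6]
opening: 0.025
```

Run:
```python
from h import *
a,b=snap('11',bs=(150,140,290,330))
rel((.6025,-.0534,.12,0),(.6025,-.0534,.022,0))
```

```text
t 19.02 tcp [ 0.3746 -0.2718  0.0423] phi -0.01 tilt 0.3 open 0.0247 q6 [-0.79 -0.14  2.14 -0.    1.14 -0.79] F [ 0.3 -0.3 -0.1]
(0.6025, -0.0534, 0.12, 0) -> [21.82, 22.81, -7.77] [0.2, 0.2, -0.0]
(0.6025, -0.0534, 0.022, 0) -> [21.85, 22.78, 2.03] [0.2, 0.2, -0.0]
```

View pics/v11.png

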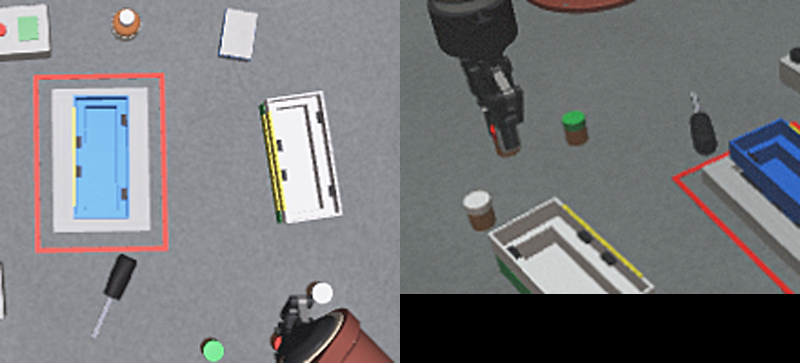

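```bash
cat >> h.py <<'E'
def bluetray(a,box,z): 
    h=hsv(a);H,S=h[...,0],h[...,1]
    q=quad((((H>95)&(H<125))|((H>22)&(H<35)))&(S>80),box); P=plane(a,q,z); return q.round(1),summ(P)
E
python3 - <<'E'
from h import *
a=load('top11');h=hsv(a);H,S,V=h[...,0],h[...,1],h[...,2]
print('blue',bluetray(a,(295,130,360,225),.053))
q=quad((V>185)&(S<40),(400,130,475,225));print('white',q.round(1),summ(plane(a,q,.070)),plane(a,q,.07).round(4)[:,:2].tolist())
y=((H>22)&(H<35)&(S>80))
for r in (150,170,190): print(r,np.where(y[r,405:470])[0]+405, np.where((V[r,405:470]>185)&(S[r,405:470]<40))[0][[0,-1]]+405)
E
```

```text
blue (array([[340., 143.],
       [340., 210.],
       [310., 210.],
       [310., 143.]]), (array([ 0.6013, -0.0532,  0.053 ]), array([148.1,  65.7, 148. ,  66.3]), np.float64(-0.43)))
white [[446.9 139.9]
 [457.7 207.6]
 [428.8 212.3]
 [418.1 144. ]] (array([ 0.5994, -0.299 ,  0.07  ]), array([149.8,  64.6, 150.5,  64.6]), np.float64(7.74)) [[0.6782, -0.3208], [0.5297, -0.341], [0.5202, -0.2771], [0.6693, -0.2569]]
150 [] [418 448]
170 [416 417 418 420 421 422] [425 452]
190 [420 421 423 424] [425 455]
```

play_rows([
  [[1, 0, 0, -3, 0, 0, 0], [1, 2, 2, -7, 0, 0, 0], [1, 6, 6, -8, 0, 0, 0], [1, 10, 10, -8, 0, 0, 0], [1, 14, 14, -8, 0, 0, 0], [1, 18, 18, -8, 0, 0, 0], [1, 21, 22, -8, 0.2, 0.2, 0], [1, 21.8, 22.7, -8, 0.2, 0.2, 0], [1, 21.8, 22.7, -7, 0.2, 0.2, 0], [1, 21.8, 22.7, -5, 0.2, 0.2, 0], [1, 21.8, 22.7, -3, 0.2, 0.2, 0], [1, 21.8, 22.7, -3, 0.2, 0.2, 0]],
])

```text
t: 20.52
tool_pos: [0.5986, -0.054, 0.0686]
tool_rot: [-2.219, -2.216, 0.006]
contact_force: [-0.6, 0.5, 0.1]
opening: 0.0252
```

Run:
```python
from h import *
a,b=snap('12',bs=(150,240,290,420))
rel((.6015,-.0534,.022,0))
```

```text
t 20.62 tcp [ 0.601  -0.0541  0.0717] phi -0.05 tilt 0.06 open 0.0246 q6 [-0.21  0.15  1.79 -0.    1.2  -0.21] F [ 0.2  0.4 -0.6]
(0.6015, -0.0534, 0.022, 0) -> [0.07, 0.06, 4.97] [-0.1, 0.0, -0.1]
```

View pics/v12.png

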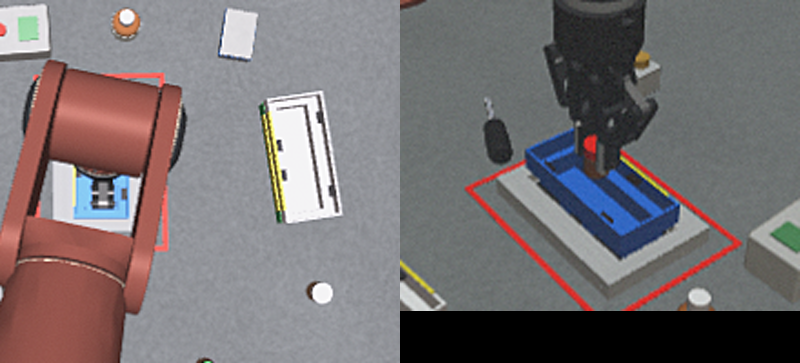

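play_rows([
  [[1, 0.1, 0.05, 2, 0, 0, 0], [1, 0.1, 0.05, 3.8, 0, 0, 0], [1, 0.1, 0.05, 4.7, 0, 0, 0], [1, 0.1, 0.05, 5.0, 0, 0, 0], [1, 0.1, 0.05, 5.0, 0, 0, 0], [0.2, 0.1, 0.05, 5.0, 0, 0, 0], [0.2, 0.1, 0.05, 5.0, 0, 0, 0], [-0.3, 0.1, 0.05, 5.0, 0, 0, 0], [-0.3, 0.1, 0.05, 5.0, 0, 0, 0], [-0.3, 0.1, 0.05, 3, 0, 0, 0], [-0.3, 0.1, 0.05, -1, 0, 0, 0], [-0.3, 0.1, 0.05, -5, 0, 0, 0], [-1, 0.1, 0.05, -8, 0, 0, 0]],
])

```text
t: 22.25
tool_pos: [0.6026, -0.0533, 0.1557]
tool_rot: [2.22, 2.218, 0.002]
contact_force: [-0.6, 0.1, -0.6]
opening: 0.0718
```

Run:
```python
from h import *
a,b=snap('13',bs=(150,240,290,420))
rel((.5994,-.2982,.12,98),(.5994,-.2982,.045,98))
```

```text
t 22.35 tcp [ 0.6048 -0.0538  0.1584] phi -0.05 tilt 0.56 open 0.084 q6 [-0.21  0.06  1.73 -0.    1.34 -0.21] F [ 0.4 -0.5  0.9]
(0.5994, -0.2982, 0.12, 98) -> [-24.43, -0.55, 3.9] [0.3, 0.6, -98.1]
(0.5994, -0.2982, 0.045, 98) -> [-24.41, -0.63, 11.4] [0.3, 0.6, -98.1]
```

View pics/v13.png

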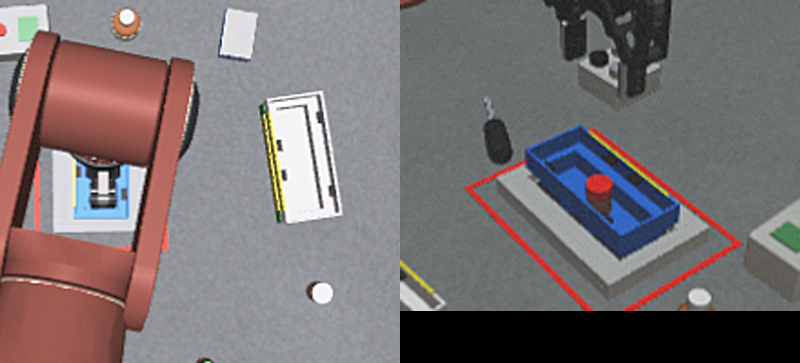

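play_rows([
  [[-1, -2, -0.2, 2, 0, 0, 10], [-1, -5, -0.2, 4, 0.1, 0.1, 20], [-1, -8, -0.2, 4, 0.1, 0.2, 30], [-1, -11, -0.3, 4, 0.1, 0.3, 40], [-1, -14, -0.4, 4, 0.2, 0.4, 50], [-1, -17, -0.5, 4, 0.2, 0.4, 60], [-1, -20, -0.5, 4, 0.2, 0.4, 70], [-1, -23, -0.6, 4, 0.2, 0.4, 80], [-1, -24.4, -0.6, 4, 0.2, 0.4, 82], [-1, -24.4, -0.6, 4, 0.2, 0.4, 82], [-1, -24.4, -0.6, 5, 0.2, 0.4, 82]],
])

```text
t: 23.72
tool_pos: [0.5997, -0.2973, 0.1095]
tool_rot: [-3.131, -0.221, -0.02]
contact_force: [0.7, -0.1, -0.1]
opening: 0.0851
```

Run:
```python
from h import *
rel((.5994,-.2982,.0465,-82))
a,b=snap('14',bs=(180,140,340,300))
```

```text
t 23.73 tcp [ 0.5997 -0.2973  0.1095] phi -81.93 tilt 0.76 open 0.0851 q6 [-0.58  0.25  1.61  0.01  1.28  0.85] F [ 0.7 -0.1 -0.1]
(0.5994, -0.2982, 0.0465, -82) -> [-0.12, 0.1, 6.3] [-0.1, -0.7, 0.1]
```

View pics/v14.png

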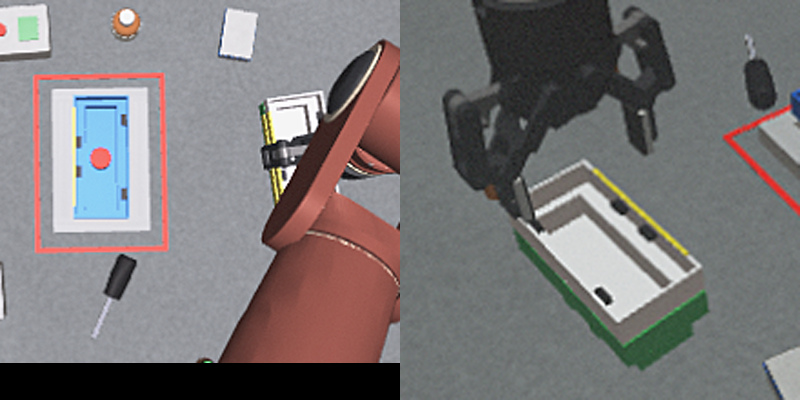

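play_rows([
  [[-1, -0.1, 0.1, 2, -0.1, -0.7, 0], [-1, -0.1, 0.1, 4.5, -0.1, -0.7, 0], [-1, -0.1, 0.1, 6, -0.1, -0.7, 0], [-1, -0.1, 0.1, 6.3, -0.1, -0.7, 0], [-1, -0.1, 0.1, 6.3, -0.1, -0.7, 0], [-1, -0.1, 0.1, 6.3, -0.1, -0.7, 0], [1, -0.1, 0.1, 6.3, -0.1, -0.7, 0], [1, -0.1, 0.1, 6.3, -0.1, -0.7, 0], [1, -0.1, 0.1, 6.3, -0.1, -0.7, 0], [1, -0.1, 0.1, 6.3, -0.1, -0.7, 0]],
], newtons=35)

```text
t: 25.08
tool_pos: [0.5986, -0.2972, 0.0452]
tool_rot: [-3.132, -0.221, 0.003]
contact_force: [-0.1, 0.3, 5.6]
opening: 0.0671
```

Run:
```python
from h import *
rel((.5994,-.2982,.0465,-82))
```

```text
t 25.07 tcp [ 0.5986 -0.2972  0.0452] phi -81.94 tilt 0.17 open 0.0671 q6 [-0.57  0.32  1.63  0.    1.19  0.86] F [-0.1  0.3  5.6]
(0.5994, -0.2982, 0.0465, -82) -> [0.07, 0.11, -0.13] [-0.1, 0.1, 0.1]
```

play_rows([
  [[1, 0, 0, -0.5, 0, 0, 0], [1, 0, 0, -1.2, 0, 0, 0], [1, 0, 0, -2.5, 0, 0, 0], [1, 0, 0, -4.5, 0, 0, 0], [1, 0, 0, -7.5, 0, 0, 0], [1, 0, 0, -8.5, 0, 0, 0], [1, 0, 0, -8.5, 0, 0, 0]],
])

```text
t: 25.95
tool_pos: [0.5994, -0.2979, 0.1318]
tool_rot: [-3.133, -0.221, -0.001]
contact_force: [0.5, 0.6, -2.2]
opening: 0.0673
```

Run:
```python
from h import *
a,b=snap('15',bs=(140,140,340,300))
rel((.6013,-.0534,.15,90))
```

```text
t 26.05 tcp [ 0.5981 -0.2971  0.1292] phi -81.94 tilt 0.25 open 0.0673 q6 [-0.57  0.23  1.59  0.    1.32  0.86] F [-0.3 -0.3 -1.8]
(0.6013, -0.0534, 0.15, 90) -> [3.72, -24.09, -2.01] [-0.3, -0.3, -171.9]
```

View pics/v15.png

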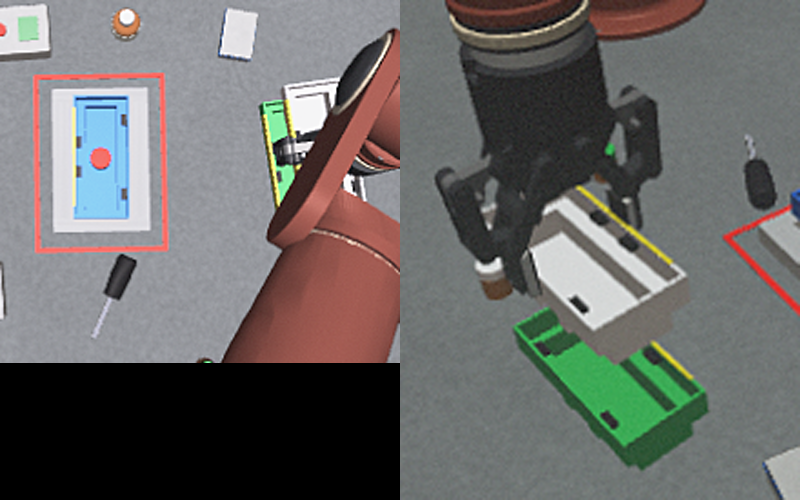

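play_rows([
  [[1, 0, 0, -2, 0, 0, -8], [1, 0.3, -1.5, -2.5, 0, 0, -18], [1, 0.6, -3.5, -2.5, 0, 0, -28], [1, 0.9, -5.5, -2.5, 0, 0, -38], [1, 1.2, -7.5, -2.5, 0, 0, -48], [1, 1.5, -9.5, -2.5, 0, 0, -58], [1, 1.8, -11.5, -2.5, 0, 0, -68], [1, 2.1, -13.5, -2.5, 0, 0, -78], [1, 2.4, -15.5, -2.5, 0, 0, -88], [1, 2.7, -17.5, -2.5, 0, 0, -98], [1, 3.0, -19.5, -2.5, 0, 0, -108], [1, 3.3, -21.5, -2.5, 0, 0, -118], [1, 3.6, -23.5, -2.5, 0, 0, -128], [1, 3.8, -24.1, -2.5, 0, 0, -138], [1, 3.8, -24.1, -2.5, 0, 0, -148], [1, 3.8, -24.1, -2, 0, 0, -158], [1, 3.8, -24.1, -2, 0, 0, -168], [1, 3.8, -24.1, -2, 0, 0, -171.8], [1, 3.8, -24.1, -2, 0, 0, -171.8]],
])

```text
t: 28.42
tool_pos: [0.6012, -0.053, 0.1482]
tool_rot: [-0.005, -3.136, -0.006]
contact_force: [0.7, 0.1, -1.3]
opening: 0.0676
```

Run:
```python
from h import *
a,b=snap('16',bs=(140,220,320,430))
rel((.602,-.0534,.09,90.1))
B=b['color'][170:280,270:400,::-1]
cv2.imwrite('pics/d12.png',cv2.resize(B,None,fx=6,fy=5.4,interpolation=cv2.INTER_CUBIC))
```

```text
t 28.52 tcp [ 0.6015 -0.0531  0.1489] phi 89.8 tilt 0.35 open 0.0674 q6 [-0.21  0.07  1.74  0.    1.34 -1.78] F [-0.5 -0.3 -2.5]
(0.602, -0.0534, 0.09, 90.1) -> [-0.08, -0.05, 5.89] [0.2, -0.3, -0.3]
```

View pics/v16.png

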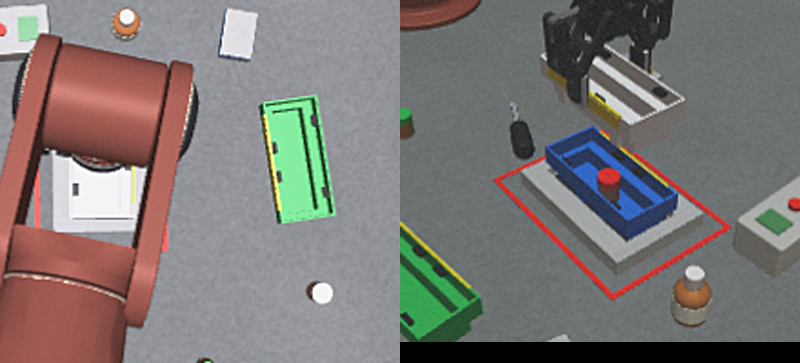

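play_rows([
  [[1, -0.05, -0.05, 2, 0.2, -0.3, -0.3], [1, -0.05, -0.05, 4, 0.2, -0.3, -0.3], [1, -0.05, -0.05, 6, 0.2, -0.3, -0.3], [1, -0.05, -0.05, 7, 0.2, -0.3, -0.3], [1, -0.05, -0.05, 7.3, 0.2, -0.3, -0.3], [1, -0.05, -0.05, 7.3, 0.2, -0.3, -0.3]],
])

```text
t: 29.28
tool_pos: [0.602, -0.0534, 0.0761]
tool_rot: [-0.003, 3.141, -0.0]
contact_force: [0.2, 0.2, -1.6]
opening: 0.0669
```

Run:
```python
from h import *
b=save('scene','scene17')
rel((.602,-.0534,.0692,90.1))
B=b['color'][180:280,280:400,::-1]
cv2.imwrite('pics/d12.png',cv2.resize(B,None,fx=6.5,fy=5.9,interpolation=cv2.INTER_CUBIC))
for cx in (.598,.6013,.604): print(cx,proj(b,[[cx+.075,-.0194,.0755+.0205],[cx+.075,-.0874,.096]]).round(1),'blue',proj(b,[[cx+.075,-.0194,.053],[cx+.075,-.0874,.053]]).round(1))
```

```text
t 29.32 tcp [ 0.6023 -0.0534  0.0766] phi 90.1 tilt 0.09 open 0.0673 q6 [-0.21  0.15  1.78 -0.    1.21 -1.78] F [ 0.3  0.2 -1.7]
(0.602, -0.0534, 0.0692, 90.1) -> [0.03, 0.0, 0.74] [-0.0, 0.1, -0.0]
0.598 [[366.2 224.1]
 [338.9 238.1]] blue [[364.7 240.7]
 [338.2 254.9]]
0.6013 [[367.4 225. ]
 [340.  239.1]] blue [[365.8 241.6]
 [339.3 255.9]]
0.604 [[368.3 225.7]
 [340.9 239.8]] blue [[366.7 242.3]
 [340.2 256.7]]
```

View pics/d12.png

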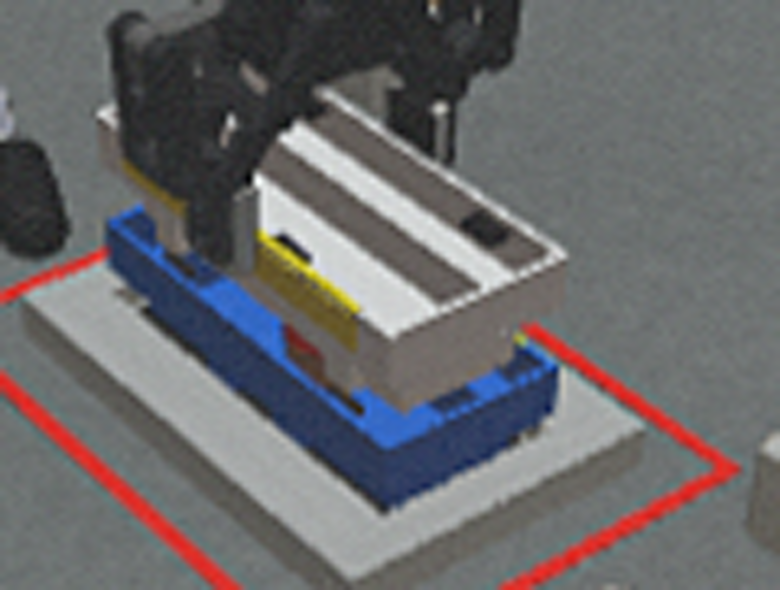

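play_rows([
  [[1, 0.03, 0, 0.3, 0, 0.1, 0], [1, 0.03, 0, 0.5, 0, 0.1, 0], [1, 0.03, 0, 0.65, 0, 0.1, 0], [1, 0.03, 0, 0.75, 0, 0.1, 0], [1, 0.03, 0, 0.8, 0, 0.1, 0], [1, 0.03, 0, 0.8, 0, 0.1, 0]],
])

```text
t: 30.08
tool_pos: [0.602, -0.0535, 0.0692]
tool_rot: [0.003, -3.141, 0.001]
contact_force: [-3.7, 0.2, 4.0]
opening: 0.0673
```

Run:
```python
from h import *
b=save('scene','scene18')
rel((.602,-.0534,.0692,90.1))
B=b['color'][180:280,280:400,::-1]
cv2.imwrite('pics/d13.png',cv2.resize(B,None,fx=6.5,fy=5.9,interpolation=cv2.INTER_CUBIC))
```

```text
t 30.12 tcp [ 0.602  -0.0535  0.0692] phi 90.1 tilt 0.03 open 0.0672 q6 [-0.21  0.16  1.79 -0.    1.2  -1.78] F [-3.8  1.1  5. ]
(0.602, -0.0534, 0.0692, 90.1) -> [0.0, 0.01, 0.0] [-0.0, -0.0, -0.0]
```

View pics/d13.png

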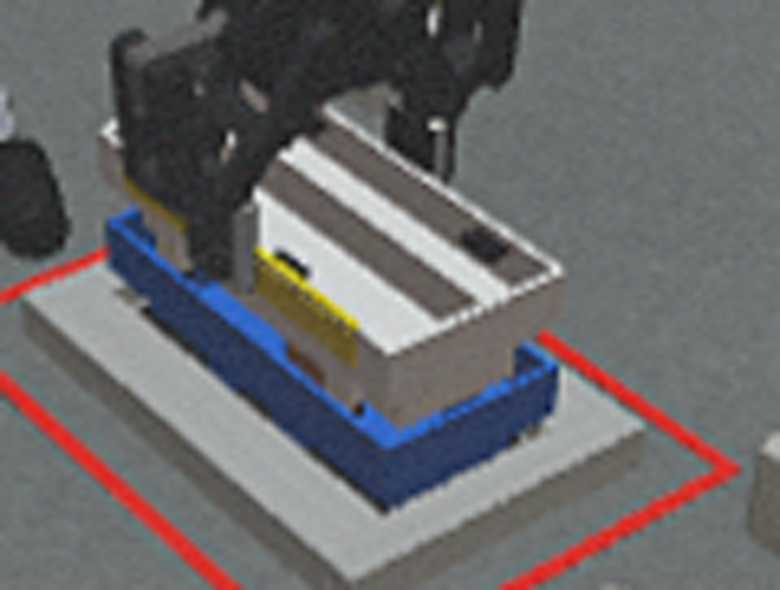

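White rests on the ledges at exactly the predicted height. Release, then on to the white jar.

play_rows([
  [[-1, 0, 0, 0, 0, 0, 0], [-1, 0, 0, 0, 0, 0, 0], [-1, 0, 0, 0, 0, 0, 0], [-1, 0, 0, 0, 0, 0, 0], [-1, 0, 0, -3, 0, 0, 0], [-1, 0, 0, -8, 0, 0, 10], [-1, 0, -1, -9, 0, 0, 20], [-1, 0, -4, -9, 0, 0, 30], [-1, 0, -8, -9, 0, 0, 40], [-1, 0, -8, -9, 0, 0, 50], [-1, 0, -8, -9, 0, 0, 60], [-1, 0, -8, -9, 0, 0, 70], [-1, 0, -8, -9, 0, 0, 80], [-1, 0, -8, -9, 0, 0, 90], [-1, 0, -8, -9, 0, 0, 90]],
])

```text
t: 32.0
tool_pos: [0.6022, -0.1334, 0.1592]
tool_rot: [2.217, 2.225, -0.001]
contact_force: [0.0, -0.2, 1.0]
opening: 0.0854
```

Run:
```python
from h import *
a,b=snap('19')
jars(a,b)
rel((.4326,-.3264,.12,0),(.4326,-.3264,.0105,0))
```

```text
red [] []
green [(39, [386.7, 294.7], [0.3373, -0.1891, 0.032])] [(71, [220.4, 200.7], [0.3416, -0.1842, 0.032]), (501, [208.7, 266.9], [0.5326, -0.2961, 0.032])]
white [(107, [447.0, 251.2], [0.4326, -0.3267, 0.032])] [(67, [176.0, 244.6], [0.4313, -0.3258, 0.032])]
t 32.1 tcp [ 0.6022 -0.1334  0.1592] phi 0.25 tilt 0.03 open 0.0857 q6 [-0.34  0.09  1.7  -0.    1.35 -0.34] F [ 0.  -0.  -0.3]
(0.4326, -0.3264, 0.12, 0) -> [-19.22, -17.04, 3.93] [-0.0, 0.0, 0.3]
(0.4326, -0.3264, 0.0105, 0) -> [-19.21, -17.04, 14.88] [-0.0, 0.0, 0.3]
```

View pics/v19.png

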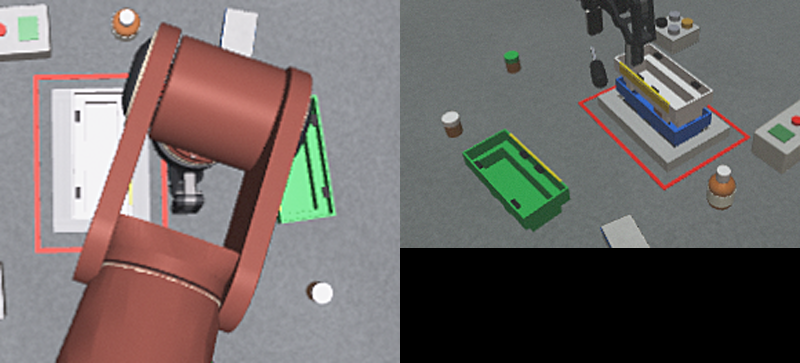

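The green jar has been knocked (it was at x 0.363, now about 0.34) and is still standing; I'll re-measure it later. Now picking the white jar.

play_rows([
  [[-1, -5, -4.5, 1, 0, 0, 0.3], [-1, -10, -9, 2, 0, 0, 0.3], [-1, -15, -13, 3, 0, 0, 0.3], [-1, -19.2, -17.0, 5, 0, 0, 0.3], [-1, -19.2, -17.0, 8, 0, 0, 0.3], [-1, -19.2, -17.0, 11, 0, 0, 0.3], [-1, -19.2, -17.0, 13.5, 0, 0, 0.3], [-1, -19.2, -17.0, 14.8, 0, 0, 0.3], [-1, -19.2, -17.0, 14.8, 0, 0, 0.3], [-1, -19.2, -17.0, 14.8, 0, 0, 0.3], [1, -19.2, -17.0, 14.8, 0, 0, 0.3], [1, -19.2, -17.0, 14.8, 0, 0, 0.3], [1, -19.2, -17.0, 14.8, 0, 0, 0.3], [1, -19.2, -17.0, 14.8, 0, 0, 0.3], [1, -19.2, -17.0, 14.8, 0, 0, 0.3], [1, -19.2, -17.0, 14.8, 0, 0, 0.3]],
], newtons=25)

```text
t: 34.1
tool_pos: [0.4332, -0.3265, 0.0117]
tool_rot: [2.222, 2.22, -0.001]
contact_force: [0.8, 1.1, 3.1]
opening: 0.0251
```

play_rows([
  [[1, 0, 0, -1, 0, 0, 0], [1, 0, 0, -4, 0, 0, 0], [1, 0, 0, -8, 0, 0, 0], [1, 0, 0, -12, 0, 0, 0], [1, 0, 0, -12, 0, 0, 0]],
])

```text
t: 34.72
tool_pos: [0.4352, -0.3283, 0.1365]
tool_rot: [2.216, 2.214, -0.001]
contact_force: [-0.1, -0.4, 0.3]
opening: 0.0246
```

Run:
```python
from h import *
a,b=snap('20',bs=(140,140,340,400))
jars(a,b)
h=hsv(a);H,S,V=h[...,0],h[...,1],h[...,2]
q=quad((V>170)&(S<40),(305,135,346,216));print('white',q.round(1),summ(plane(a,q,.094)))
rel((.6015,-.0534,.13,0),(.6015,-.0534,.063,0))
```

```text
red [] []
green [(89, [384.3, 294.2], [0.3385, -0.1837, 0.032])] [(68, [220.3, 200.6], [0.3411, -0.1843, 0.032]), (507, [208.6, 267.0], [0.5327, -0.2963, 0.032])]
white [(70, [462.6, 255.5], [0.4224, -0.3623, 0.032])] []
white [[345.  137.8]
 [345.  215. ]
 [305.  215. ]
 [305.  138.5]] (array([ 0.5973, -0.053 ,  0.094 ]), array([163.4,  83.8, 161.7,  84.7]), np.float64(-0.43))
t 34.83 tcp [ 0.4331 -0.3263  0.1319] phi -0.05 tilt 0.07 open 0.0248 q6 [-0.78 -0.06  1.9  -0.    1.3  -0.78] F [ 0.3 -0.6 -0.5]
(0.6015, -0.0534, 0.13, 0) -> [27.3, 16.82, 0.16] [0.0, 0.1, -0.0]
(0.6015, -0.0534, 0.063, 0) -> [27.31, 16.81, 6.86] [0.0, 0.1, -0.0]
```

View pics/v20.png

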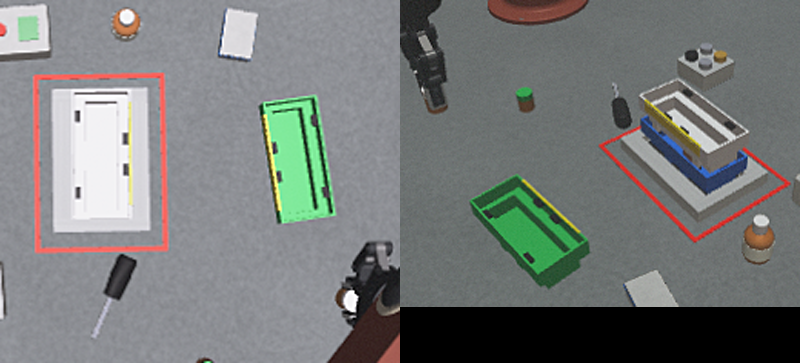

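play_rows([
  [[1, 4, 2.5, 0, 0, 0, 0], [1, 8, 5, 0, 0, 0, 0], [1, 12, 7.5, 0, 0, 0, 0], [1, 16, 10, 0, 0, 0, 0], [1, 20, 12.5, 0, 0, 0, 0], [1, 24, 15, 0, 0, 0, 0], [1, 26.8, 16.5, 0, 0, 0, 0], [1, 27.3, 16.8, 0, 0, 0, 0], [1, 27.3, 16.8, 0, 0, 0, 0], [1, 27.3, 16.8, 1.5, 0, 0, 0], [1, 27.3, 16.8, 2.5, 0, 0, 0], [1, 27.3, 16.8, 2.5, 0, 0, 0]],
])

```text
t: 36.33
tool_pos: [0.5998, -0.0539, 0.1045]
tool_rot: [-2.222, -2.218, 0.004]
contact_force: [0.8, 0.0, -0.6]
opening: 0.0249
```

Run:
```python
from h import *
a0=load('top20');h=hsv(a0);V=h[...,2];print(V[170,295:350]);print(plane(a0,[(325.8,175)],.094))
a,b=snap('21',bs=(150,240,290,420))
rel((.6015,-.0534,.064,0))
```

```text
[148 141 134 166 216 222 219 221 222 220 218 221 219 216 237 233 240 245
 244 244 244 244 244 244 244 244 244 244 244 244 244 244 244 244 244 244
 244 244 245 235 240 249 254 255 255 244 244 232 226 222 220 219 219 220
 223]
[[ 0.60010275 -0.05466595  0.094     ]]
t 36.42 tcp [ 0.6011 -0.0538  0.1064] phi -0.08 tilt 0.06 open 0.0253 q6 [-0.21  0.11  1.77 -0.    1.26 -0.21] F [-0.6  0.3 -0.5]
(0.6015, -0.0534, 0.064, 0) -> [0.05, 0.04, 4.23] [-0.0, 0.1, -0.1]
```

View pics/v21.png

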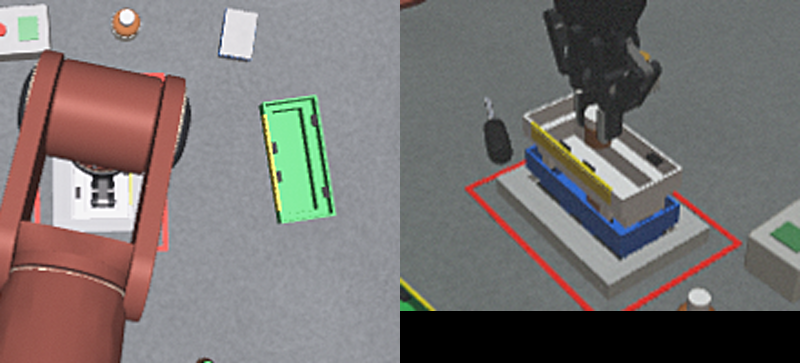

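play_rows([
  [[1, 0, 0, 1.5, 0, 0, 0], [1, 0, 0, 3, 0, 0, 0], [1, 0, 0, 4, 0, 0, 0], [1, 0, 0, 4.25, 0, 0, 0], [1, 0, 0, 4.25, 0, 0, 0], [0.2, 0, 0, 4.25, 0, 0, 0], [0.2, 0, 0, 4.25, 0, 0, 0], [-0.3, 0, 0, 4.25, 0, 0, 0], [-0.3, 0, 0, 4.25, 0, 0, 0], [-0.3, 0, 0, 2.5, 0, 0, 0], [-0.3, 0, 0, -1, 0, 0, 0], [-0.3, 0, 0, -5, 0, 0, 0], [-1, 0, 0, -6, 0, 0, 0], [-1, 0, 0, -6, 0, 0, 0]],
])

```text
t: 38.17
tool_pos: [0.6017, -0.0539, 0.1677]
tool_rot: [2.221, 2.218, 0.001]
contact_force: [0.3, 0.4, -0.9]
opening: 0.0855
```

Run:
```python
from h import *
a,b=snap('22',bs=(150,140,310,420))
g=load('top20');h=hsv(g);H,S,V=h[...,0],h[...,1],h[...,2]
q=quad((H>50)&(H<75)&(S>80)&(V>60),(405,135,475,225));P=plane(g,q,.045);print('green',q.round(1),summ(P),P[:,:2].round(4).tolist())
rel((.599,-.298,.12,98),(.599,-.298,.0215,98))
```

```text
green [[443.3 142.3]
 [453.7 207.7]
 [425.9 211.9]
 [415.6 146.1]] (array([ 0.5994, -0.2983,  0.045 ]), array([148.7,  63.6, 148.8,  63.6]), np.float64(7.76)) [[0.6774, -0.3198], [0.53, -0.3398], [0.5213, -0.2768], [0.6688, -0.2567]]
t 38.27 tcp [ 0.6002 -0.0536  0.1649] phi -0.08 tilt 0.14 open 0.0854 q6 [-0.21  0.05  1.73 -0.    1.37 -0.21] F [-0.3  0.4 -0.6]
(0.599, -0.298, 0.12, 98) -> [-24.44, -0.08, 4.5] [-0.1, -0.1, -98.1]
(0.599, -0.298, 0.0215, 98) -> [-24.44, -0.05, 14.35] [-0.1, -0.1, -98.1]
```

View pics/v22.png

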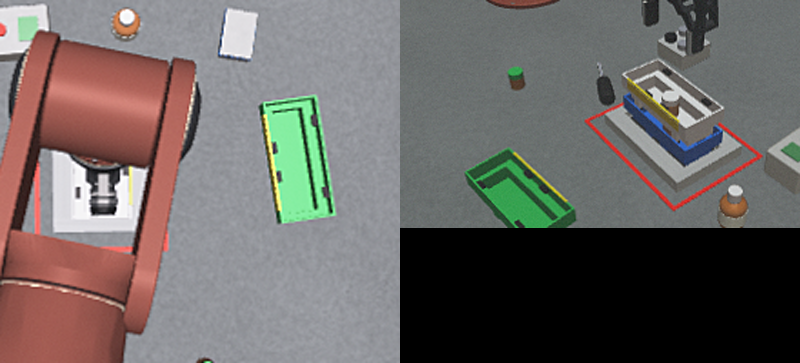

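play_rows([
  [[-1, -2, 0, 2, 0, 0, -10], [-1, -5, 0, 4, 0, 0, -20], [-1, -8, 0, 4, 0, 0, -30], [-1, -11, 0, 4, 0, 0, -40], [-1, -14, 0, 4, 0, 0, -50], [-1, -17, 0, 4, 0, 0, -60], [-1, -20, 0, 4.5, 0, 0, -70], [-1, -23, 0, 5, 0, 0, -80], [-1, -24.4, 0, 6, 0, 0, -90], [-1, -24.4, 0, 8, 0, 0, -98], [-1, -24.4, 0, 9, 0, 0, -98], [-1, -24.4, 0, 9, 0, 0, -98]],
])

```text
t: 39.78
tool_pos: [0.5984, -0.2966, 0.0726]
tool_rot: [0.214, -3.128, -0.003]
contact_force: [-0.7, -0.6, 0.1]
opening: 0.0856
```

Run:
```python
from h import *
rel((.5993,-.2975,.0212,97.8))
a,b=snap('23',bs=(180,140,340,300))
h=hsv(a)
```

```text
t 39.77 tcp [ 0.5984 -0.2966  0.0726] phi 97.82 tilt 0.36 open 0.0856 q6 [-0.57  0.29  1.62 -0.    1.24 -2.28] F [-0.7 -0.6  0.1]
(0.5993, -0.2975, 0.0212, 97.8) -> [-0.11, -0.11, 5.14] [0.1, -0.3, 0.0]
```

View pics/v23.png

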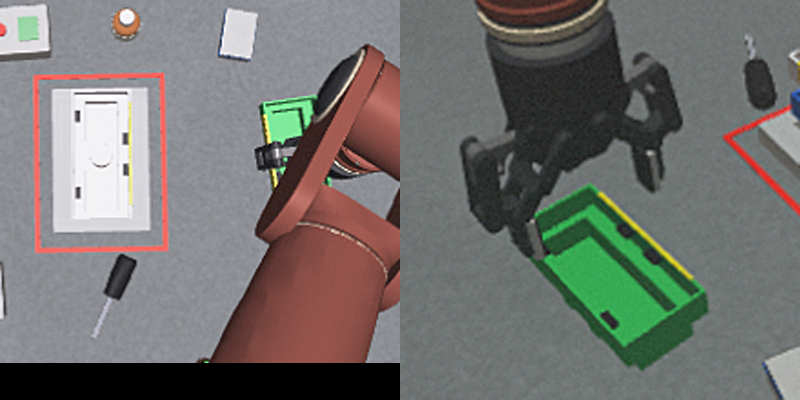

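play_rows([
  [[-1, -0.1, -0.1, 2, 0, -0.3, 0], [-1, -0.1, -0.1, 4, 0, -0.3, 0], [-1, -0.1, -0.1, 5.1, 0, -0.3, 0], [-1, -0.1, -0.1, 5.1, 0, -0.3, 0], [-1, -0.1, -0.1, 5.1, 0, -0.3, 0], [1, -0.1, -0.1, 5.1, 0, -0.3, 0], [1, -0.1, -0.1, 5.1, 0, -0.3, 0], [1, -0.1, -0.1, 5.1, 0, -0.3, 0], [1, -0.1, -0.1, 5.1, 0, -0.3, 0]],
], newtons=35)

```text
t: 41.0
tool_pos: [0.6016, -0.2988, 0.0254]
tool_rot: [-0.215, 3.13, -0.002]
contact_force: [-0.2, -0.2, 5.6]
opening: 0.0668
```

Run:
```python
from h import *
rel((.5993,-.2975,.0212,97.8))
a=load('top23');h=hsv(a);H,S,V=h[...,0],h[...,1],h[...,2]
q=quad((V>229),(306,132,346,216));print('white',q.round(1),summ(plane(a,q,.094)))
```

```text
t 41.0 tcp [ 0.6016 -0.2988  0.0254] phi 97.87 tilt 0.27 open 0.0668 q6 [-0.57  0.35  1.63  0.    1.15 -2.28] F [-0.2 -0.2  5.6]
(0.5993, -0.2975, 0.0212, 97.8) -> [0.21, 0.16, 0.42] [-0.1, 0.3, 0.1]
white [[342.  139. ]
 [342.  208.9]
 [309.  209.4]
 [309.  139. ]] (array([ 0.6025, -0.0541,  0.094 ]), array([147.8,  69.2, 148.9,  69.9]), np.float64(-0.44))
```

play_rows([
  [[1, 0, 0, -0.5, 0, 0, 0], [1, 0, 0, -1.5, 0, 0, 0], [1, 0, 0, -4, 0, 0, 0], [1, 0, 0, -9, 0, 0, 0], [1, 0, 0, -14, 0, 0, 0], [1, 0, 0, -16, 0, 0, 0], [1, 0, 0, -16, 0, 0, 0]],
])

```text
t: 41.88
tool_pos: [0.6015, -0.299, 0.1868]
tool_rot: [-0.215, 3.127, -0.005]
contact_force: [-0.5, -0.3, -2.1]
opening: 0.0669
```

Run:
```python
from h import *
a,b=snap('24',bs=(140,140,340,300))
rel((.602,-.0534,.175,90))
```

```text
t 41.98 tcp [ 0.5997 -0.2979  0.1826] phi 97.87 tilt 0.1 open 0.0667 q6 [-0.57  0.19  1.55  0.    1.41 -2.28] F [ 0.1  1.2 -1.4]
(0.602, -0.0534, 0.175, 90) -> [-3.57, 24.19, 0.79] [0.1, 0.1, 7.9]
```

View pics/v24.png

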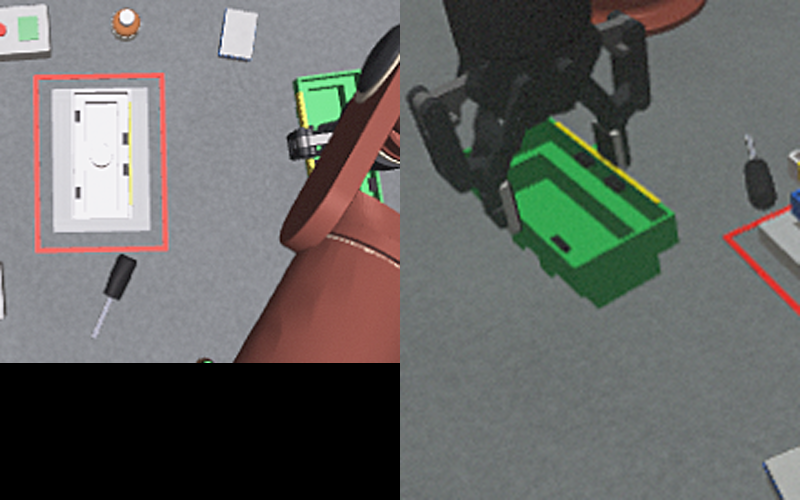

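play_rows([
  [[1, -0.5, 3, 0, 0, 0, 1], [1, -1, 7, 0, 0, 0, 2], [1, -1.7, 11, 0, 0, 0, 4], [1, -2.4, 15, 0, 0, 0, 6], [1, -3, 19, 0, 0, 0, 7.8], [1, -3.5, 22.5, 0, 0, 0, 7.8], [1, -3.7, 24.2, 0.5, 0, 0, 7.8], [1, -3.7, 24.2, 2, 0, 0, 7.8], [1, -3.7, 24.2, 4.5, 0, 0, 7.8], [1, -3.7, 24.2, 5.5, 0, 0, 7.8], [1, -3.7, 24.2, 5.8, 0, 0, 7.8], [1, -3.7, 24.2, 5.8, 0, 0, 7.8]],
])

```text
t: 43.48
tool_pos: [0.6036, -0.0537, 0.1251]
tool_rot: [-0.001, 3.14, 0.002]
contact_force: [-0.0, -0.1, -1.1]
opening: 0.0669
```

Run:
```python
from h import *
b=save('scene','scene25')
rel((.6035,-.0534,.1154,90.1))
z=ctrl.get_obs()['tool_pos'][2]-.0254+.045
B=b['color'][160:270,280:400,::-1]
cv2.imwrite('pics/d14.png',cv2.resize(B,None,fx=6.5,fy=5.4,interpolation=cv2.INTER_CUBIC))
for cx in (.599,.602,.605): print(cx,proj(b,[[cx+.075,-.0194,z],[cx+.075,-.0874,z]]).round(1),'white',proj(b,[[cx+.075,-.0194,.094],[cx+.075,-.0874,.094]]).round(1))
```

```text
t 43.52 tcp [ 0.6039 -0.0535  0.1257] phi 90.04 tilt 0.15 open 0.0673 q6 [-0.21  0.09  1.75  0.    1.29 -1.78] F [-0.6 -0.9 -0.5]
(0.6035, -0.0534, 0.1154, 90.1) -> [0.04, 0.01, 1.03] [0.1, 0.1, -0.1]
0.599 [[368.4 203.9]
 [340.  217.5]] white [[366.5 225.2]
 [339.2 239.2]]
0.602 [[369.5 204.6]
 [341.1 218.3]] white [[367.5 226. ]
 [340.2 240.1]]
0.605 [[370.6 205.4]
 [342.1 219.2]] white [[368.6 226.8]
 [341.2 240.9]]
```

View pics/d14.png

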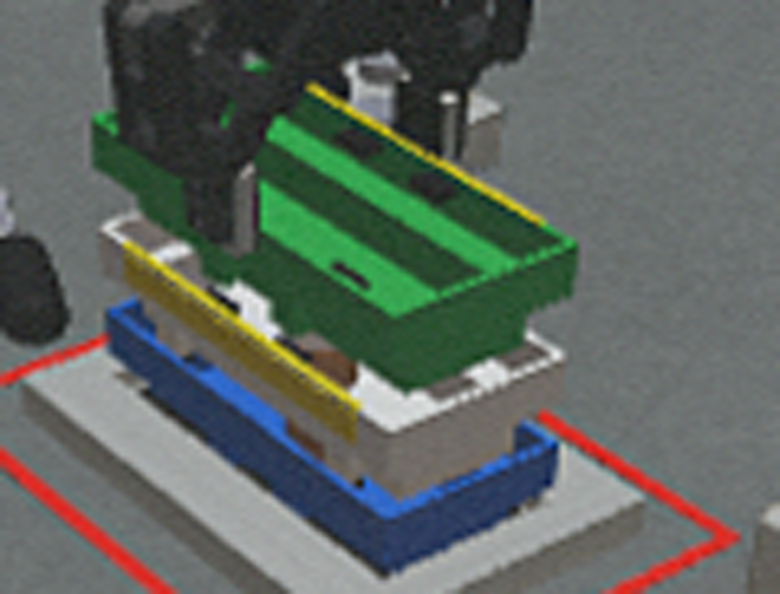

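play_rows([
  [[1, 0.15, 0, 0.3, 0.1, 0.1, 0], [1, 0.15, 0, 0.6, 0.1, 0.1, 0], [1, 0.15, 0, 0.8, 0.1, 0.1, 0], [1, 0.15, 0, 0.95, 0.1, 0.1, 0], [1, 0.15, 0, 1.05, 0.1, 0.1, 0], [1, 0.15, 0, 1.1, 0.1, 0.1, 0], [1, 0.15, 0, 1.1, 0.1, 0.1, 0]],
])

```text
t: 44.4
tool_pos: [0.6025, -0.0535, 0.1154]
tool_rot: [-0.001, 3.141, -0.001]
contact_force: [-2.3, 1.0, 4.4]
opening: 0.0672
```

Run:
```python
from h import *
b=save('scene','scene26')
rel((.602,-.0534,.1154,90.1))
B=b['color'][160:270,280:400,::-1]
cv2.imwrite('pics/d15.png',cv2.resize(B,None,fx=6.5,fy=5.4,interpolation=cv2.INTER_CUBIC))
```

```text
t 44.45 tcp [ 0.6025 -0.0535  0.1154] phi 90.05 tilt 0.07 open 0.0671 q6 [-0.21  0.1   1.76 -0.    1.28 -1.78] F [-2.8  1.   4.6]
(0.602, -0.0534, 0.1154, 90.1) -> [0.05, 0.01, -0.0] [-0.0, 0.0, -0.1]
```

View pics/d15.png

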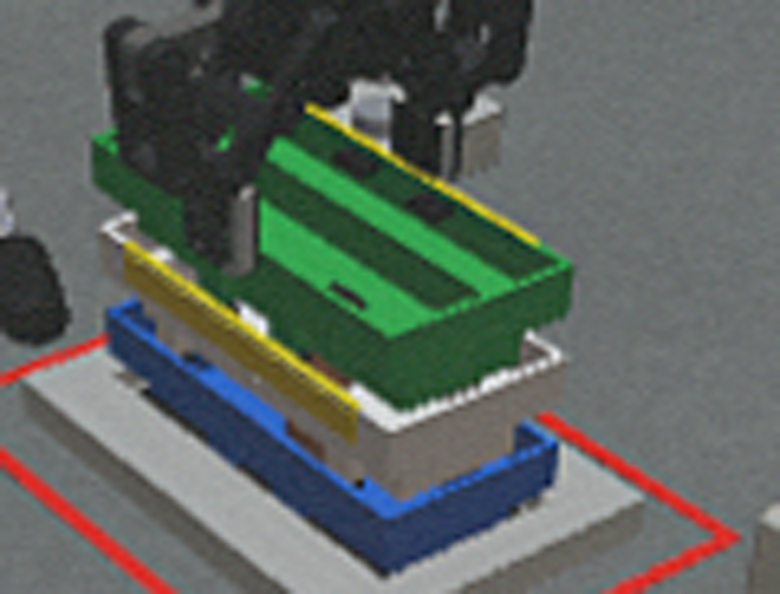

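Contact came at exactly the predicted height (0.1154). Release, then the green jar.

play_rows([
  [[-1, 0, 0, 0, 0, 0, 0], [-1, 0, 0, 0, 0, 0, 0], [-1, 0, 0, 0, 0, 0, 0], [-1, 0, 0, 0, 0, 0, 0], [-1, 0, 0, -3, 0, 0, 0], [-1, 0, 0, -7, 0, 0, 10], [-1, 0, -4, -7, 0, 0, 20], [-1, 0, -9, -7, 0, 0, 30], [-1, 0, -14, -7, 0, 0, 40], [-1, 0, -18, -7, 0, 0, 50], [-1, 0, -22, -7, 0, 0, 60], [-1, 0, -24, -5, 0, 0, 70], [-1, 0, -24, -4, 0, 0, 80], [-1, 0, -24, -4, 0, 0, 90], [-1, 0, -24, -4, 0, 0, 90]],
])

```text
t: 46.32
tool_pos: [0.6025, -0.2935, 0.1552]
tool_rot: [2.218, 2.224, -0.0]
contact_force: [0.3, 0.2, 0.1]
opening: 0.0854
```

Run:
```python
from h import *
a,b=snap('27',bt=(90,260,330,460))
jars(a,b,boxs=(150,185,250,225))
h=hsv(a);H,S,V=h[...,0],h[...,1],h[...,2]
q=quad((H>50)&(H<75)&(S>80)&(V>60),(290,120,360,225));P=plane(a,q,.135);print('green',q.round(1),summ(P))
rel((.339,-.184,.12,0),(.339,-.184,.0105,0))
```

```text
red [] []
green [(55, [384.4, 294.5], [0.3379, -0.184, 0.032])] []
white [] []
green [[342.  136. ]
 [342.  209.5]
 [311.  210.2]
 [311.  136. ]] (array([ 0.6006, -0.0558,  0.135 ]), array([148.6,  62. , 149.9,  62.7]), np.float64(-0.44))
t 46.42 tcp [ 0.6028 -0.2935  0.1557] phi 0.2 tilt 0.09 open 0.0854 q6 [-0.56  0.21  1.57 -0.    1.36 -0.57] F [ 1.1  0.1 -0.6]
(0.339, -0.184, 0.12, 0) -> [11.04, -26.34, 3.53] [0.1, 0.1, 0.2]
(0.339, -0.184, 0.0105, 0) -> [11.06, -26.36, 14.48] [0.1, 0.1, 0.2]
```

View pics/v27.png

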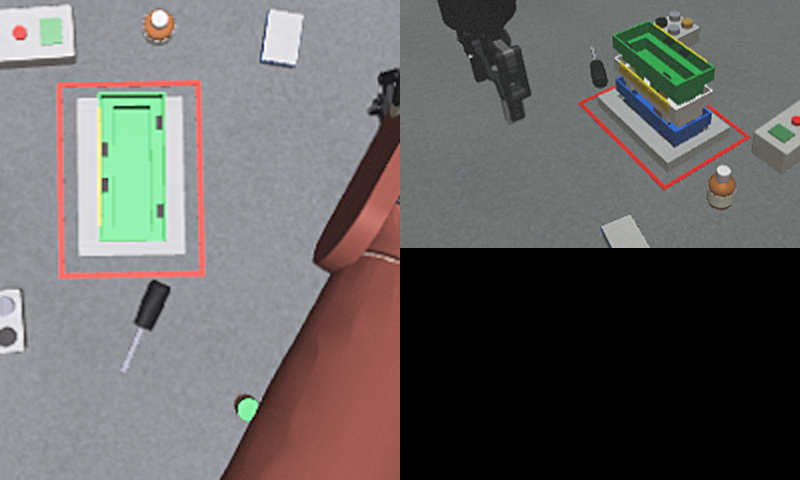

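play_rows([
  [[-1, 1.5, -4, 1, 0, 0, 0.2], [-1, 4, -9, 2, 0, 0, 0.2], [-1, 6, -14, 3, 0, 0, 0.2], [-1, 8, -19, 3.5, 0, 0, 0.2], [-1, 10, -24, 4, 0, 0, 0.2], [-1, 11, -26.4, 6, 0, 0, 0.2], [-1, 11, -26.4, 8, 0, 0, 0.2], [-1, 11, -26.4, 8, 0, 0, 0.2]],
])

```text
t: 47.42
tool_pos: [0.3375, -0.1837, 0.0743]
tool_rot: [-2.219, -2.223, 0.0]
contact_force: [-0.1, 0.9, 0.6]
opening: 0.0849
```

Run:
```python
from h import *
a,b=snap('28',bt=(90,260,330,460),bs=(150,140,290,300))
rel((.3385,-.184,.011,0))
```

```text
t 47.52 tcp [ 0.339  -0.1848  0.0762] phi 0.07 tilt 0.15 open 0.0851 q6 [-0.69 -0.43  2.3   0.    1.27 -0.69] F [ 0.1 -0.5 -1.2]
(0.3385, -0.184, 0.011, 0) -> [0.09, -0.06, 6.52] [0.1, 0.1, 0.1]
```

View pics/v28.png

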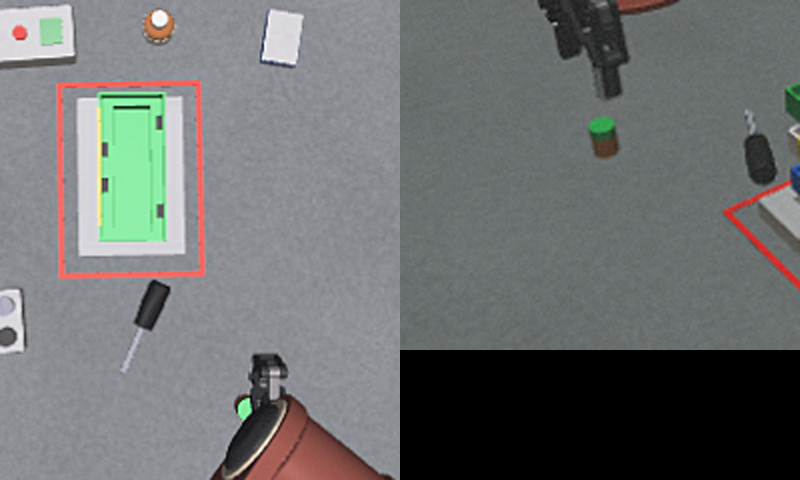

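play_rows([
  [[-1, 0.1, 0, 2.5, 0, 0, 0], [-1, 0.1, 0, 5, 0, 0, 0], [-1, 0.1, 0, 6.5, 0, 0, 0], [-1, 0.1, 0, 6.5, 0, 0, 0], [-1, 0.1, 0, 6.5, 0, 0, 0], [1, 0.1, 0, 6.5, 0, 0, 0], [1, 0.1, 0, 6.5, 0, 0, 0], [1, 0.1, 0, 6.5, 0, 0, 0], [1, 0.1, 0, 6.5, 0, 0, 0], [1, 0.1, 0, 6.5, 0, 0, 0], [1, 0.1, 0, 6.5, 0, 0, 0]],
], newtons=25)

```text
t: 48.9
tool_pos: [0.3393, -0.1842, 0.0115]
tool_rot: [2.218, 2.221, 0.0]
contact_force: [-0.9, 0.4, 4.1]
opening: 0.0251
```

play_rows([
  [[1, 0, 0, -1, 0, 0, 0], [1, 0, 0, -4, 0, 0, 0], [1, 0, 0, -9, 0, 0, 0], [1, 0, 0, -14, 0, 0, 0], [1, 0, 0, -17, 0, 0, 0], [1, 0, 0, -17, 0, 0, 0]],
])

```text
t: 49.65
tool_pos: [0.3402, -0.1848, 0.1848]
tool_rot: [2.213, 2.216, 0.001]
contact_force: [0.4, -0.1, -0.6]
opening: 0.0252
```

Run:
```python
from h import *
a,b=snap('29',bt=(90,260,330,460),bs=(90,140,290,300))
rel((.601,-.0535,.18,0),(.601,-.0535,.15,0),(.601,-.0535,.105,0))
```

```text
t 49.75 tcp [ 0.3386 -0.1835  0.1808] phi 0.07 tilt 0.12 open 0.0248 q6 [-0.69 -0.55  2.2  -0.    1.49 -0.69] F [ 0.   0.3 -1.8]
(0.601, -0.0535, 0.18, 0) -> [12.97, 26.26, 0.1] [0.1, 0.1, 0.1]
(0.601, -0.0535, 0.15, 0) -> [12.97, 26.25, 3.1] [0.1, 0.1, 0.1]
(0.601, -0.0535, 0.105, 0) -> [12.98, 26.25, 7.6] [0.1, 0.1, 0.1]
```

View pics/v29.png

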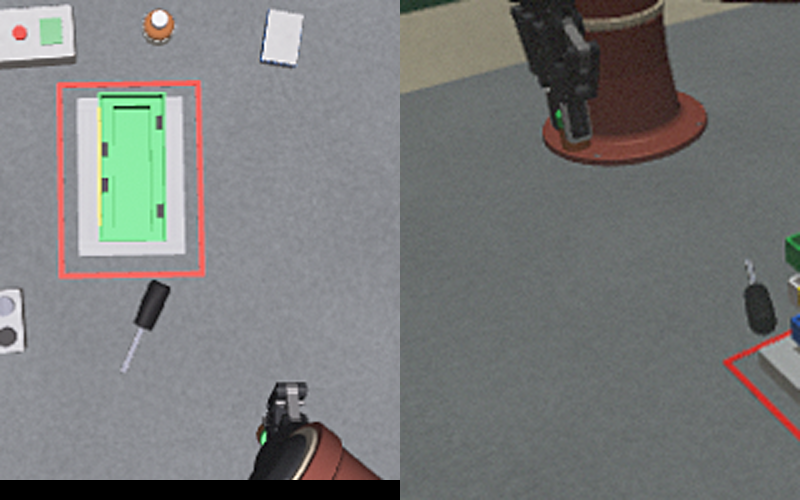

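play_rows([
  [[1, 2, 4, 0, 0, 0, 0], [1, 4, 8, 0, 0, 0, 0], [1, 6, 12, 0, 0, 0, 0], [1, 8, 16, 0, 0, 0, 0], [1, 10, 20, 0, 0, 0, 0], [1, 12, 24, 0, 0, 0, 0], [1, 12.9, 25.8, 0, 0, 0, 0], [1, 13, 26.2, 0, 0, 0, 0], [1, 13, 26.2, 1.5, 0, 0, 0], [1, 13, 26.2, 3.2, 0, 0, 0], [1, 13, 26.2, 3.2, 0, 0, 0], [1, 13, 26.2, 3.2, 0, 0, 0]],
])

```text
t: 51.25
tool_pos: [0.6001, -0.0535, 0.1489]
tool_rot: [2.219, 2.221, -0.0]
contact_force: [-0.3, 0.8, 1.0]
opening: 0.0252
```

Run:
```python
from h import *
a,b=snap('30',bs=(130,240,290,420))
rel((.601,-.0538,.1045,0))
```

```text
t 51.35 tcp [ 0.6008 -0.0535  0.1498] phi 0.06 tilt 0.2 open 0.025 q6 [-0.21  0.06  1.74 -0.    1.33 -0.21] F [0.1 0.4 0.5]
(0.601, -0.0538, 0.1045, 0) -> [-0.02, 0.0, 4.53] [0.2, 0.1, 0.1]
```

View pics/v30.png

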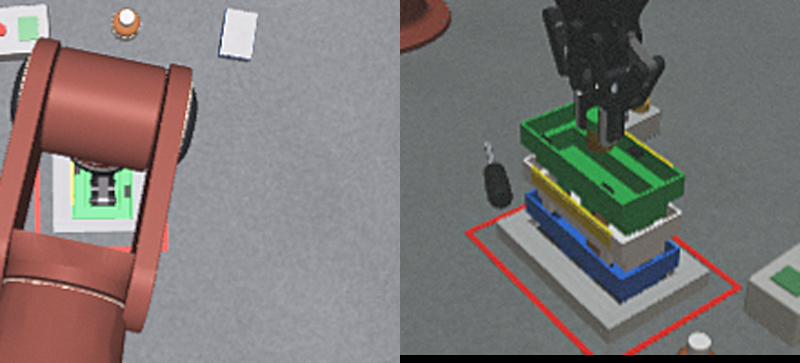

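play_rows([
  [[1, 0, 0, 1.5, 0, 0, 0], [1, 0, 0, 3, 0, 0, 0], [1, 0, 0, 4.2, 0, 0, 0], [1, 0, 0, 4.55, 0, 0, 0], [1, 0, 0, 4.55, 0, 0, 0], [0.2, 0, 0, 4.55, 0, 0, 0], [0.2, 0, 0, 4.55, 0, 0, 0], [-0.3, 0, 0, 4.55, 0, 0, 0], [-0.3, 0, 0, 4.55, 0, 0, 0], [-0.3, 0, 0, 2.5, 0, 0, 0], [-0.3, 0, 0, -1, 0, 0, 0], [-0.3, -3, 0, -5, 0, 0, 0], [-0.3, -8, 0, -5, 0, 0, 0], [-0.3, -14, 0, -5, 0, 0, 0], [-0.3, -20, 0, -5, 0, 0, 0], [-0.3, -24, 0, -5, 0, 0, 0], [-0.3, -24, 0, -5, 0, 0, 0]],
])

```text
t: 53.48
tool_pos: [0.6008, -0.2964, 0.202]
tool_rot: [2.221, 2.214, 0.002]
contact_force: [-0.4, 1.0, 0.1]
opening: 0.0556
```

Run:
```python
from h import *
a,b=snap('31',bs=(130,240,310,420))
h=hsv(a);H,S,V=h[...,0],h[...,1],h[...,2]
q=quad((H>50)&(H<75)&(S>80)&(V>60),(290,120,360,225));print('green',summ(plane(a,q,.135)))
m=(V>185)&(S<40);q=quad(m|((H>50)&(H<75)&(S>80)),(292,128,358,226));print('carrier',summ(plane(a,q,.02)))
q=quad(((H<8)|(H>172))&(S>100),(280,122,370,236));print('pad',summ(plane(a,q,0)))
rel()
B=b['color'][150:270,270:400,::-1];cv2.imwrite('pics/d16.png',cv2.resize(B,None,fx=6,fy=5,interpolation=cv2.INTER_CUBIC))
```

```text
green (array([ 0.6006, -0.0555,  0.135 ]), array([148.6,  63.1, 149.9,  60.2]), np.float64(0.24))
carrier (array([ 0.6021, -0.0534,  0.02  ]), array([182.7, 117.8, 178.1, 119.2]), np.float64(-0.43))
pad (array([ 0.6003, -0.0529,  0.    ]), array([229.4, 167.3, 225.3, 165.3]), np.float64(0.11))
t 53.58 tcp [ 0.6011 -0.2934  0.2014] phi 0.02 tilt 0.26 open 0.0559 q6 [-0.57  0.17  1.54  0.    1.43 -0.57] F [-0.5  0.4 -0.2]
```

View pics/v31.png

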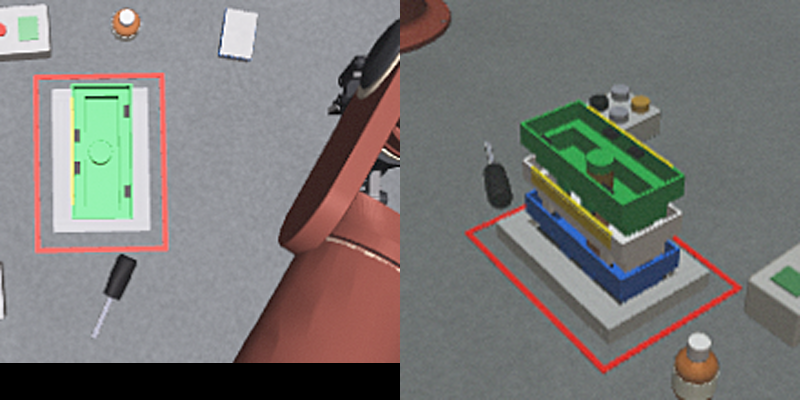

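View pics/d16.png

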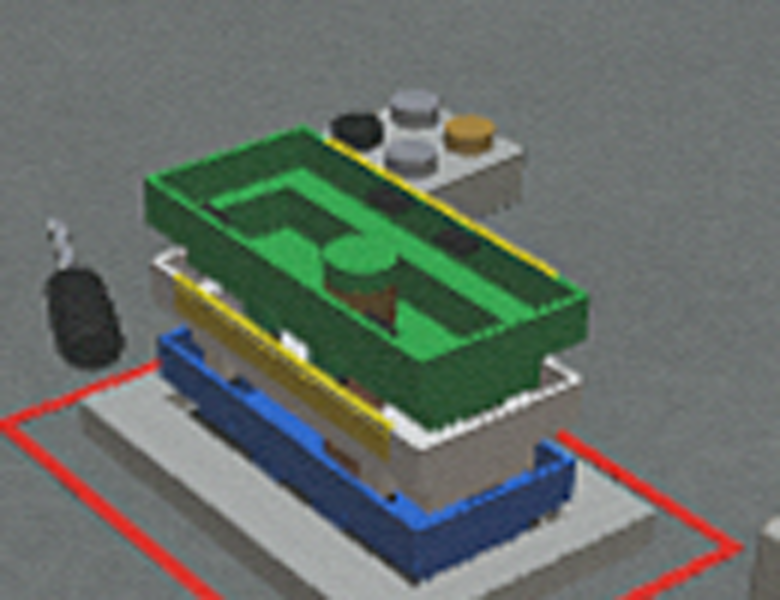

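Run:
```python
from h import *
a,b=load('top31'),load('scene31')
for c in ('red','green'): print(c,[(int(n),p.tolist()) for n,p,_ in cap(a,c)],[(int(n),p.tolist()) for n,p,_ in cap(b,c)])
```

```text
red [(34, [269.4, 106.0]), (679, [325.1, 177.4]), (31, [580.7, 144.6]), (40, [571.6, 175.6]), (33, [544.6, 229.7]), (35, [522.8, 263.1]), (29, [463.2, 377.0])] [(165, [102.0, 6.0]), (755, [148.3, 5.5]), (112, [195.5, 4.2]), (28, [228.5, 47.0]), (357, [245.2, 54.4]), (227, [284.7, 56.7]), (336, [166.1, 58.5]), (69, [474.6, 64.2]), (55, [194.0, 84.6]), (66, [160.7, 89.0]), (379, [236.4, 144.3]), (575, [330.4, 263.4]), (39, [427.4, 246.9])]
green [(133, [324.6, 140.6]), (96, [328.5, 155.3]), (68, [341.3, 185.3])] [(1576, [330.9, 204.3])]
```

View pics/top31.png

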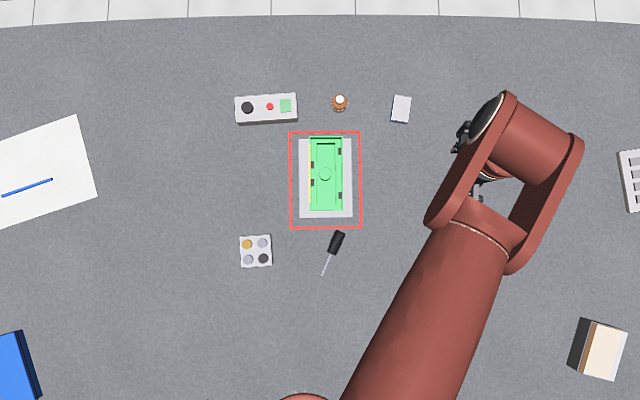

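View pics/scene31.png

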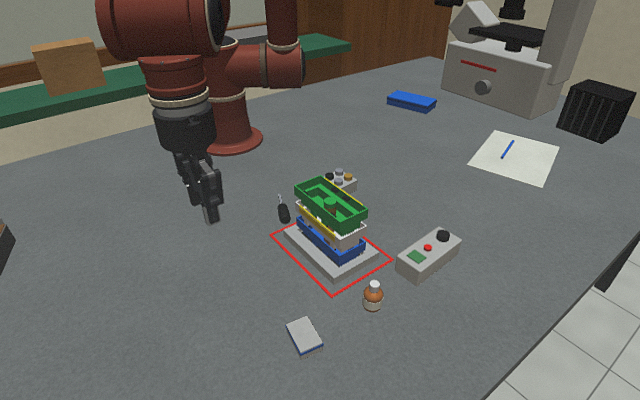

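No jars are left on the bench, the bystanders haven't moved, the stack is level and the arm is clear of everything. Handing in.

Run:
```python
from station import ctrl
print(ctrl.finish_job())
```

```text
the job is handed in; nothing more can be done
None
```

The job is handed in at about 54 s of the 210 s allowed. No verdict was reported, so what follows rests on my own checks.

**What I did:**
- **Carrier:** I gripped its +y rim wall instead of pushing the side faces. I slid it flat through the lane and squared it in the red outline.
- **Stack:** I set blue in the recess, white turned half a turn on blue, and green turned half a turn on white. Each tray was covered only after its jar was in.
- **Jars:** Only three were present, one per colour. The green jar was knocked about 25 mm aside during the run, so I measured it again before picking it up.

**What the last checks showed:**
- **Carrier:** about 2 mm from the pad centre, under 1° off square.
- **Trays:** each met resistance within a millimetre of the height worked out for its recess or ledges. Tray centres in the top view agree to about 2–3 mm. In the last scene view the stack looks level and the yellow strips alternate sides.
- **Jars:** all three were seen standing in their trays after release, and none are left on the bench.
- **Bystanders:** the bottle, cover-slip box and screwdriver look unmoved in the final pictures. I compared them by eye, not by measurement.

**What disagreed:** different image masks and views put the tray centres 1–2 mm apart, about the calibration error. The gripper opening read about 1–1.5 mm less than the true widths. The arm sat up to 4 mm above its commanded height when gripping the green tray. I used the measured height instead, and the placing agreed with it.

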